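Find and trip the hidden drawer latch of a tool safe

ROBOT

A 7-joint arm with a two-finger parallel gripper is mounted at the origin on a cart in front of the work surface, level with it; the furniture and walls round the work are solid. World frame = base frame: x ahead of the robot, y to its left, z up, the work surface at z = 0. Lengths are in m, angles in rad, forces in N, time in s.
With the tool pointing down it reaches from about 0.425 to 0.925 m from the base axis. Payload 6.8 kg.
Tool frame: the origin (TCP) lies on the centre line of the jaws, within the pads' length; the fingertips stand 25 mm ahead of it and the grasp point (between the pads) lies 6 mm ahead of it; z points along the fingers, y is the line along which they close (so a half turn about z gives the same grasp; the last joint's range is limited). The gripper opens to 85 mm and grips with 20 to 120 N. Pads are 22 mm wide; open, the fingers measure 114 mm over their backs; the gripper's body (76 mm by 85 mm) begins 54 mm behind the grasp point. The pads swing forward as they close: fully open they stand 13 mm farther back than shut.
Start: joints at [1.217, 0.477, 0.022, 1.555, -0.011, 1.109, -0.083], TCP at [0.164, -0.655, 0.256] pointing down, gripper open.
Joint ranges: [-2.96, 2.96], [-0.34, 2.1], [-1.41, 1.46], [0.24, 2.44], [-1.37, 4.51], [0.17, 1.92], [-2.96, 2.96]. Speed limits (rad/s): [2.39, 2.39, 3.14, 3.14, 3.14, 3.14, 3.14].

INTERFACE

Orientations are given as a rotation vector (axis times angle).
In Python, from bench import telemetry, grab_frame, job gives the robot as it stands.
- The arm moves only by the tool apply_moves, never from a script. Its argument "rows" is a list of rows, each a list of 2 entries, a list of its own where there are three numbers: the shift along the tool's x, y, z each as a share of 250 mm, from -1 to 1, then the turn, a rotation vector about the tool's x, y, z each as a share of pi rad, from -1 to 1. A call has 1 to 10 rows; each row is the pose to reach, as a shift and turn from the pose commanded when the call began, along the tool's axes at that moment, turning the shorter way round; what a row does not reach only later rows make up. A row lasts 1/8 s, in which the tool goes at most 62.5 mm and 10.7 degrees, less where a joint would pass 70% of its speed; a pose out of reach is approached as far as the arm can. A call with a number of a shift or a turn outside -1 to 1 is refused whole. A call with a gripper value outside its range is refused whole. "jaw" is the gripper's target within -1 to 1 (fully open at 1, half-way at 0, shut at -1), set as the call begins (left out, the last holds). The fingers move at their own pace and stop on an object; "newtons" is the grip in N (left out, the last holds). Time passes only in rows, so rows that repeat a pose let the fingers close. It gives the time, the measured TCP pose, the force, the opening and the grip force at its end, in the units of the state.
- telemetry.get_obs(): the state, without advancing time (a new reading comes with each control period).
- grab_frame(name): name is "side" or "top"; returns a dict with "frame" (420x560x3 uint8, red, green, blue), "vertical_fov" (degrees; the focal length in pixels is half the picture's height over the tangent of half this angle, whatever the lens; pixels are square), "cx", "cy" (the principal point, pixels), "k1" (the pictures are not rectified: a ray, as slopes to the right and down, at radius r is drawn at 1 + k1 r^2 times it, then the intrinsics apply), "origin" and "attitude" of the camera in the world. Camera axes: x right, y up, looking along -z (the intrinsics and any distortion apply to the point x, -y, -z); pixel columns grow to the right and rows downward; lengths in m; the calibration is good to about 2 mm. A picture is of the moment at which its call begins. There is no depth.
- job.hand_in(): hands the job in; it is judged then, once.
The state is a dict: "clock": time; "joints": joint angles; "qvel": joint speeds; "tau": joint torques, N m; "tcp_pos": TCP position; "orientation": TCP orientation; "contact_force": force on the tool from outside, world axes, zero at the start; "moment": the same for the moment, N m; "grip_width": finger opening in m; "gripper_force": force on a finger pad.
Only numpy, scipy, OpenCV 4.12 (cv2) and the standard library are available. Lean on these libraries where they do the work, as an engineer would, in place of code of your own. Each camera call takes 0.05 s, during which the arm holds its last target. There are 200 camera calls.

TASK

The drawer of the blue tool safe has locked itself. Take the red-handled release pin from its wooden stand and feel gently through the three access holes in the sloping panel for the one with the spring latch behind it, pressing until the drawer pops out; never force the pin. Then put the pin back upright in its stand and pull the drawer all the way out to its stop, leaving the jar and the glue bottle where they are.

Things in the scene. Friction and masses are not known exactly. Their poses are not given: they have to be found in the camera images.
- tool_safe: Blue sheet-steel tool safe, fixed to the bench, 190 mm deep (x), 200 wide (y), 173 high. Origin: centre of its underside; -x is its front, z up. A bare aluminium panel slopes up and back at 35 degrees to the level, from 95 mm in front of the origin at z 75 mm to 45 mm behind it at z 173 mm; on its upper part a dead keypad, across its middle three access holes. Drawer below.
- hole_0 (a point): Left (+y) of three round access holes, 16 mm across, in a row along y, 28 mm apart, in the sloping panel (5 mm thick). Point: hole's centre on the outer surface. Its z axis points out of the hole (35 degrees from vertical, leaning to the safe's front), x up the slope, y to the safe's left. Where no latch plate lies behind a hole, the pin runs to solid backing 56 mm below the outer surface.
- hole_1 (a point): Middle access hole, axes as hole_0. Hidden behind the row is ONE sprung latch plate, 30 mm wide (y) by 26 (x): its place along the row is not known; one hole leads onto it, sometimes two, off its centre. At rest it lies square to the holes, 20 to 38 mm (not known) below the outer surface. Pushed in, it yields at 3 to 12 N; after 6 mm (8 N) the drawer is let go, at 12 mm it meets a solid stop.
- hole_2 (a point): Right (-y) access hole, axes as hole_0. More than 45 N between pin and safe breaks the lock; 10 N along the hole presses the plate far enough. The plate springs back afterwards; the drawer stays popped out.
- drawer (a joint): How far the drawer is out, m: 0 shut (and latched; its front is flush and cannot be gripped), about 0.05 once the spring has popped it out, 0.10 at its stop. It slides to the safe's -x, with about 1 N of friction (some 3 N at 0.2 m/s).
- drawer_lip (a point): Middle of the top edge of the drawer's grey front wall, 65 mm above the bench: wall 12 mm thick along x, 190 wide, 57 high; moves with the drawer; axes as the safe's. Popped out, 38 mm is free between the wall's back and the safe's front edge (75 mm high), so it can be pinched from above, across x. Drawer floor 12 mm above the bench; upright sockets (fixed, 28 mm tall) stand in it 55 mm or more behind this point.
- pin_grip (a point): Centre of the red square handle (24 x 24 mm, 68 mm long) of the loose release pin (150 g, 157 mm long in all). z runs up the pin from tip to handle; x and y are square to the handle's faces. Handle from 34 mm below to 34 mm above this point; a steel collar (34 mm across, 4 mm thick) below it, then the round shank.
- pin_tip (a point): Tip of the pin, 123 mm below pin_grip along its axis. The shank is 10 mm across and 85 mm long from tip to collar.
- release_pin: The whole release pin; origin at the tip, axes as pin_grip.
- stand_hole (a point): Centre of the mouth of the hole (17 mm across, 87 mm deep) in the top of the wooden pin stand, a fixed 70 x 70 mm block 90 mm high. Pin home: collar on the block's top, pin_grip 38 mm above this point. Stand and jar may have changed places.
- jar: Dark jar with black cap, loose, 64 mm across, 96 mm high; origin at the centre of its underside. Leave it.
- glue: White glue bottle, loose, 55 mm across, 137 mm high; origin at the centre of its underside. Leave it.
Mind the look-alikes: they are no part of the job. What is shaped like the release_pin but yellow is not meant.

How it is judged:
By the outcome, as a careful person would: the job done as asked, in the order asked, and still so for the second after the job is handed in, with the robot touching nothing.
It also fails if it takes over 72 s, if anything falls off the work surface, if the arm or the gripper's body presses on something with over 40 N, if the wrist force passes 120 N, or if a joint passes its speed limit or range.

## Working session

There is one attempt and no reset: what is moved stays moved. The work goes in short steps, Python scripts to look and compute and a tool call to move; the robot and the scene stay as the last step left them, time stands still between calls to the robot, and variables do not carry over. Pictures are saved under pics/ and viewed, at most 10 in all, crops included, and the job is handed in when it is done.

Besides the shell and the picture viewer there is one more tool, called after "Emit:" by a JSON object that holds its "api" and its "payload", one argument or row to a line. apply_moves: Moves the arm, as the interface text tells. Its arguments: {"type":"object","properties":{"rows":{"type":"array"},"jaw":{"type":"number"},"newtons":{"type":"number"}},"required":["rows"]}

```bash
mkdir -p pics; cat > h.py <<'E'
import numpy as np, cv2
from bench import telemetry, grab_frame, job
from scipy.spatial.transform import Rotation as R
def grab(n,save=None):
    f=grab_frame(n)
    if save: cv2.imwrite('pics/'+save,f['frame'][:,:,::-1])
    return f
def rotm(a):
    a=np.array(a,float)
    if a.shape==(3,3): return a
    return R.from_rotvec(a).as_matrix() if a.size==3 else R.from_quat(a).as_matrix()
def K(f):
    fl=f['frame'].shape[0]/2/np.tan(np.radians(f['vertical_fov'])/2)
    return np.array([[fl,0,f['cx']],[0,fl,f['cy']],[0,0,1.]]),np.array([f['k1'],0,0,0.])
def ray(f,px):
    k,d=K(f); p=cv2.undistortPoints(np.array([[px]],float),k,d)[0,0]
    v=rotm(f['attitude'])@np.array([p[0],-p[1],-1]); return np.array(f['origin']),v/np.linalg.norm(v)
def onz(f,px,z):
    o,v=ray(f,px); return o+v*(z-o[2])/v[2]
def proj(f,P):
    c=rotm(f['attitude']).T@(np.array(P,float)-f['origin']); k,d=K(f)
    return cv2.projectPoints(np.array([[c[0],-c[1],-c[2]]]),np.zeros(3),np.zeros(3),k,d)[0][0,0]
def tri(f1,p1,f2,p2):
    o1,v1=ray(f1,p1);o2,v2=ray(f2,p2)
    s=np.linalg.lstsq(np.c_[v1,-v2],o2-o1,rcond=None)[0]
    a,b=o1+v1*s[0],o2+v2*s[1]; return (a+b)/2,np.linalg.norm(a-b)
E
python3 - <<'E'
from h import *
for n in('side','top'):
    f=grab(n,n+'0.png'); print({k:v for k,v in f.items() if k!='frame'})
print(telemetry.get_obs())
E
```

```text
{'vertical_fov': 43.49623966825121, 'cx': 280.7629529822398, 'cy': 217.94517462971763, 'k1': -0.15476656144571482, 'origin': array([0.14112271, 0.55017284, 1.12870106]), 'attitude': array([ 0.2206379 , -0.70975888, -2.43908187])}
{'vertical_fov': 44.36919546126254, 'cx': 279.00859585095606, 'cy': 206.50800721129687, 'k1': 0.012655576825559048, 'origin': array([0.21286216, 0.00435464, 1.5666439 ]), 'attitude': array([ 0.16827137, -0.17223404, -1.53696358])}
{'clock': 0.1, 'joints': array([ 1.21687273,  0.47772076,  0.02234336,  1.55633473, -0.01148765,
        1.10929036, -0.08311328]), 'qvel': array([ 0.00027089, -0.00155888,  0.00037486, -0.00212036, -0.00216051,
       -0.00053137,  0.00069327]), 'tau': array([ 3.97396638e-03, -5.97766256e+01,  1.61397882e+00, -2.81955957e+01,
        1.28881339e-02,  5.04156982e-03, -2.61226347e-05]), 'tcp_pos': array([ 0.16413699, -0.65424285,  0.25542822]), 'orientation': array([-3.11630996e+00, -3.84990548e-01,  5.13231779e-04]), 'contact_force': array([-0.92767352, -0.05184376,  0.94938719]), 'moment': array([-0.01650279,  0.01135161, -0.01263315]), 'gripper_force': 0.0, 'grip_width': 0.08516784124341215}
```

View pics/side0.png

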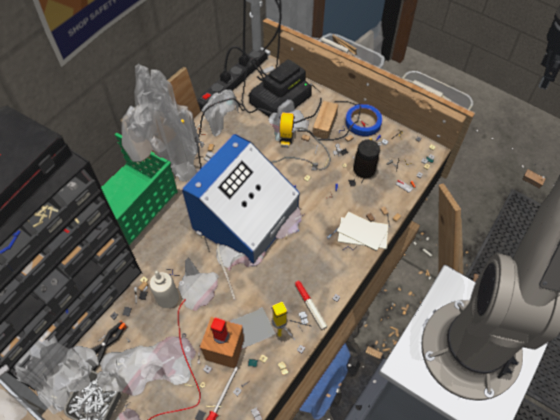

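View pics/top0.png

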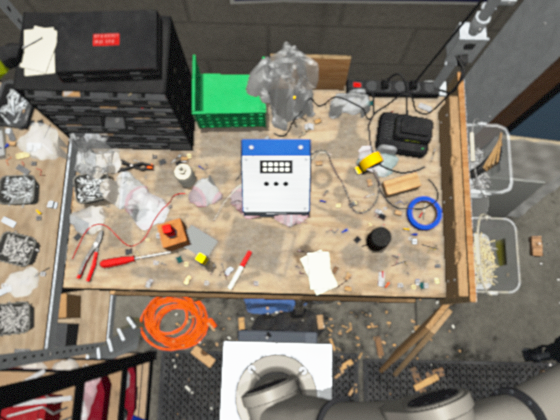

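The side view shows the red pin in the stand at (220,328), the safe's three holes near (244–257,187–204), the yellow look-alike at (280,313), the jar at (366,160) and the glue at (160,290). In the top view, the stand is at (172,235), the red handle at (167,230), and the holes at about (266–286,184).

```bash
cat > m.py <<'E'
from h import *
s=grab('side');t=grab('top')
def comps(f,roi,fn,minA=3):
    x0,y0,x1,y1=roi; im=f['frame'][y0:y1,x0:x1]; hsv=cv2.cvtColor(im,cv2.COLOR_RGB2HSV).astype(int)
    m=fn(hsv,im.astype(int)).astype(np.uint8); n,l,st,c=cv2.connectedComponentsWithStats(m)
    return [(st[i,4],c[i]+[x0,y0],st[i,:4]+[x0,y0,0,0]) for i in range(1,n) if st[i,4]>=minA]
red=lambda h,i:((h[...,0]<5)|(h[...,0]>174))&(h[...,1]>170)&(h[...,2]>90)
dark=lambda h,i:h[...,2]<110
for f,nm,rr,hr in((s,'side',(195,300,250,370),(236,178,268,212)),(t,'top',(150,210,195,255),(258,178,294,192))):
    print(nm,'red',comps(f,rr,red,10)); print(nm,'holes',comps(f,hr,dark))
big=[cv2.resize(f['frame'][y0:y1,x0:x1],None,fx=k,fy=k,interpolation=cv2.INTER_CUBIC) for f,(x0,y0,x1,y1),k in((s,(175,130,305,255),3),(s,(195,305,255,370),6),(t,(235,130,320,220),4),(t,(150,210,200,255),7))]
c=np.zeros((780,800,3),np.uint8)
c[:375,:390]=big[0];c[:390,400:760]=big[1];c[395:755,:340]=big[2];c[395:710,400:750]=big[3]
cv2.imwrite('pics/c1.png',cv2.resize(c[:,:,::-1],None,fx=.76,fy=.76))
E
python3 m.py
```

```text
side red [(np.int32(145), array([217.66896552, 324.63448276]), array([211, 318,  14,  14])), (np.int32(89), array([220.23595506, 334.87640449]), array([213, 328,  14,  13]))]
side holes [(np.int32(5), array([237.2, 178.2]), array([236, 178,   4,   2])), (np.int32(29), array([240.5862069 , 183.75862069]), array([236, 178,  11,  13])), (np.int32(17), array([257.58823529, 187.11764706]), array([256, 185,   4,   5])), (np.int32(20), array([250.85, 195.3 ]), array([249, 193,   5,   6])), (np.int32(21), array([243.85714286, 203.61904762]), array([242, 201,   5,   6]))]
top red [(np.int32(95), array([168.15789474, 230.04210526]), array([163, 225,  12,  11]))]
top holes [(np.int32(7), array([266.        , 183.28571429]), array([265, 182,   3,   3])), (np.int32(6), array([276. , 183.5]), array([275, 183,   3,   2])), (np.int32(7), array([285.        , 183.28571429]), array([284, 182,   3,   3]))]
```

View pics/c1.png

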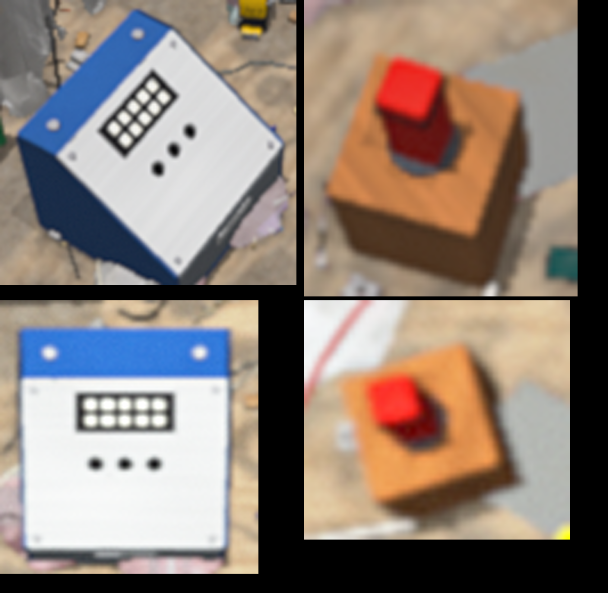

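```bash
cat > m2.py <<'E'
from h import *
s=grab('side');t=grab('top')
np.set_printoptions(precision=4,suppress=True)
H={0:((243.86,203.62),(266,183.3)),1:((250.85,195.3),(276,183.4)),2:((257.6,187.1),(285,183.3))}
for i in H: print('hole',i,*tri(s,H[i][0],t,H[i][1]))
def quad(f,roi,fn,o=3):
    x0,y0,x1,y1=roi; im=f['frame'][y0:y1,x0:x1]; b=cv2.resize(im,None,fx=8,fy=8,interpolation=cv2.INTER_CUBIC)
    h=cv2.cvtColor(b,cv2.COLOR_RGB2HSV).astype(int); m=fn(h).astype(np.uint8)
    m=cv2.morphologyEx(m,cv2.MORPH_OPEN,np.ones((o,o)))
    c=max(cv2.findContours(m,0,2)[0],key=cv2.contourArea); hull=cv2.convexHull(c)
    q=cv2.approxPolyN(hull,4,ensure_convex=True).reshape(-1,2) 
    return (q+.5)/8-.5+[x0,y0]
redt=lambda h:((h[...,0]<5)|(h[...,0]>174))&(h[...,1]>170)&(h[...,2]>185)
org=lambda h:(h[...,0]>5)&(h[...,0]<18)&(h[...,1]>140)&(h[...,2]>130)|(((h[...,0]<5)|(h[...,0]>174))&(h[...,1]>170))
wh=lambda h:(h[...,1]<40)&(h[...,2]>165)
blu=lambda h:(h[...,0]>100)&(h[...,0]<120)&(h[...,1]>140)&(h[...,2]>140)
def ed(P):
    print(P[:,:2].mean(0)); 
    for i in range(4):
        d=P[(i+1)%4]-P[i]; print('  ',P[i],'len %.4f ang %.1f'%(np.hypot(*d[:2]),np.degrees(np.arctan2(d[1],d[0]))))
for nm,f,roi,fn,z in(('handle top s',s,(200,310,240,345),redt,.162),('handle top t',t,(155,218,185,245),redt,.162),('stand s',s,(195,305,250,370),org,.09),('stand t',t,(150,210,195,255),org,.09),('blue t',t,(235,130,320,162),blu,.173)):
    q=quad(f,roi,fn); print(nm,q.tolist()); ed(np.array([onz(f,p,z) for p in q]))
for nm,f,roi in(('panel t',t,(232,130,322,222)),('panel s',s,(175,130,305,260))):
    q=quad(f,roi,wh,15); print(nm,q.tolist())
    ed(np.array([onz(f,p,.173) for p in q]));ed(np.array([onz(f,p,.075) for p in q]))
E
python3 m2.py
```

```text
hole 0 [0.5996 0.0443 0.1218] 0.0015015454928796806
hole 1 [0.6009 0.0154 0.1202] 0.0007965510149844385
hole 2 [ 0.6008 -0.0107  0.1235] 0.0012189068472649703
handle top s [[224.6875, 320.5625], [220.5625, 330.6875], [210.0625, 326.9375], [214.4375, 316.5625]]
[0.452  0.3175]
   [0.4445 0.3042 0.162 ] len 0.0220 ang 107.0
   [0.4381 0.3252 0.162 ] len 0.0221 ang 15.6
   [0.4594 0.3312 0.162 ] len 0.0228 ang -73.2
   [0.466  0.3094 0.162 ] len 0.0221 ang -166.4
handle top t [[171.3125, 231.3125], [163.6875, 233.3125], [161.5625, 225.6875], [170.0625, 223.4375]]
[0.4529 0.3136]
   [0.4452 0.3001 0.162 ] len 0.0215 ang 106.7
   [0.439  0.3207 0.162 ] len 0.0224 ang 19.4
   [0.4602 0.3282 0.162 ] len 0.0240 ang -73.2
   [0.4671 0.3052 0.162 ] len 0.0225 ang -167.1
stand s [[242.1875, 325.6875], [232.0625, 356.6875], [199.1875, 347.4375], [211.0625, 315.9375]]
[0.4518 0.3173]
   [0.4304 0.2735 0.09  ] len 0.0693 ang 110.0
   [0.4067 0.3386 0.09  ] len 0.0707 ang 19.9
   [0.4732 0.3627 0.09  ] len 0.0721 ang -70.9
   [0.4969 0.2945 0.09  ] len 0.0697 ang -162.4
stand t [[187.0625, 240.5625
[... 910 characters left out ...]
  -0.0846  0.075 ] len 0.1737 ang -179.8
   [ 0.5303 -0.0851  0.075 ] len 0.2482 ang 91.9
   [0.5219 0.1629 0.075 ] len 0.1807 ang -12.9
   [0.6981 0.1227 0.075 ] len 0.2073 ang -88.4
panel s [[298.9375, 192.6875], [252.5625, 251.3125], [199.3125, 197.6875], [250.0625, 142.3125]]
[0.5796 0.0416]
   [ 0.4937 -0.0242  0.173 ] len 0.1781 ang 91.7
   [0.4886 0.1539 0.173 ] len 0.1814 ang -12.6
   [0.6656 0.1145 0.173 ] len 0.1925 ang -88.6
   [ 0.6705 -0.0779  0.173 ] len 0.1848 ang 163.1
[ 0.6246 -0.0106]
   [ 0.5299 -0.083   0.075 ] len 0.1964 ang 91.7
   [0.5242 0.1133 0.075 ] len 0.2000 ang -12.6
   [0.7194 0.0698 0.075 ] len 0.2122 ang -88.6
   [ 0.7248 -0.1423  0.075 ] len 0.2037 ang 163.1
```

```bash
cat >> h.py <<'E'
np.set_printoptions(precision=4,suppress=True)
def Rt(yaw,tilt=0):
    "tool y at heading yaw (deg, world) when pointing down; tilt: tool z leans toward that heading"
    return (R.from_euler('z',yaw,degrees=True)*R.from_matrix(np.array([[0,1,0],[1,0,0],[0,0,-1.]]))*R.from_euler('x',tilt,degrees=True))
def share(pos,Rg,base=None):
    o=telemetry.get_obs(); p,q=base or (o['tcp_pos'],R.from_rotvec(o['orientation']))
    return np.round(q.inv().apply(np.array(pos)-p)/.25,3).tolist(),np.round((q.inv()*Rg).as_rotvec()/np.pi,3).tolist()
def pinfo():
    o=telemetry.get_obs(); r=R.from_rotvec(o['orientation']); print('t %.2f'%o['clock'],o['tcp_pos'],'z',r.as_matrix()[:,2],'y',r.as_matrix()[:,1],'F',o['contact_force'],'w %.4f gf %.1f'%(o['grip_width'],o['gripper_force']),'q',o['joints'])
E
python3 - <<'E'
from h import *
pinfo()
print(Rt(17,35).as_matrix())
o=telemetry.get_obs(); B=(np.array([.164,-.655,.256]),R.from_rotvec(o['orientation']))
W=[((.375,-.47,.33),-55),((.50,-.25,.33),-30),((.54,-.02,.33),0),((.50,.17,.33),12),((.4525,.3155,.26),17)]
for p,y in W: print(p,share(p,Rt(y),B)); B=(np.array(p),Rt(y))
# ray to panel plane
s=grab('side');t=grab('top'); O=np.array([.6235,.0178]); a=np.radians(1.6)
ex=np.array([np.cos(a),np.sin(a),0]); n=-np.sin(np.radians(35))*ex+np.array([0,0,np.cos(np.radians(35))]); P0=np.r_[O,0]-.025*ex+[0,0,.124]
for i,(ps,pt) in enumerate((((243.86,203.62),(266,183.3)),((250.85,195.3),(276,183.4)),((257.6,187.1),(285,183.3)))):
    for f,p in((s,ps),(t,pt)):
        oo,v=ray(f,p); print(i,oo+v*(n@(P0-oo))/(n@v))
E
```

```text
t 0.30 [ 0.1642 -0.6546  0.256 ] z [-0.0002  0.0006 -1.    ] y [ 0.2433 -0.97   -0.0006] F [ 0.1956 -0.0304 -0.5091] w 0.0854 gf 0.0 q [ 1.2169  0.4773  0.0224  1.5557 -0.0115  1.1093 -0.0831]
[[-0.2924  0.7834 -0.5485]
 [ 0.9563  0.2395 -0.1677]
 [ 0.     -0.5736 -0.8192]]
(0.375, -0.47, 0.33) ([0.999, -0.513, -0.296], [-0.0, -0.0, -0.116])
(0.5, -0.25, 0.33) ([0.914, -0.434, 0.0], [0.0, 0.0, -0.139])
(0.54, -0.02, 0.33) ([0.877, -0.321, 0.0], [0.0, 0.0, -0.167])
(0.5, 0.17, 0.33) ([0.76, -0.16, 0.0], [0.0, 0.0, -0.067])
(0.4525, 0.3155, 0.26) ([0.609, -0.065, 0.28], [0.0, 0.0, -0.028])
0 [0.5978 0.0453 0.124 ]
0 [0.5994 0.0445 0.1252]
1 [0.5987 0.0174 0.1241]
1 [0.6    0.0155 0.125 ]
2 [ 0.5998 -0.0104  0.1244]
2 [ 0.6009 -0.0105  0.1252]
```

Emit:
{"api": "apply_moves", "payload": {
  "rows": [
    [[0.999,-0.513,-0.296],[0,0,-0.116]],
    [[0.999,-0.513,-0.296],[0,0,-0.116]],
    [[0.999,-0.513,-0.296],[0,0,-0.116]],
    [[0.999,-0.513,-0.296],[0,0,-0.116]],
    [[0.999,-0.513,-0.296],[0,0,-0.116]]
  ],
  "jaw": 1,
  "newtons": 60
}}

```text
clock: 1.02
tcp_pos: [0.3781, -0.467, 0.3315]
orientation: [2.994, 0.948, 0.002]
contact_force: [0.0, -0.3, 0.7]
grip_width: 0.0856
gripper_force: 0.0
```

Emit:
{"api": "apply_moves", "payload": {
  "rows": [
    [[0.914,-0.434,0],[0,0,-0.139]],
    [[0.914,-0.434,0],[0,0,-0.139]],
    [[0.914,-0.434,0],[0,0,-0.139]],
    [[0.914,-0.434,0],[0,0,-0.139]],
    [[0.914,-0.434,0],[0,0,-0.139]]
  ]
}}

```text
clock: 1.65
tcp_pos: [0.5031, -0.2437, 0.3308]
orientation: [-2.713, -1.583, -0.004]
contact_force: [-0.7, -1.3, -0.3]
grip_width: 0.0852
gripper_force: 0.0
```

Emit:
{"api": "apply_moves", "payload": {
  "rows": [
    [[0.877,-0.321,0],[0,0,-0.167]],
    [[0.877,-0.321,0],[0,0,-0.167]],
    [[0.877,-0.321,0],[0,0,-0.167]],
    [[0.877,-0.321,0],[0,0,-0.167]],
    [[0.877,-0.321,0],[0,0,-0.167]]
  ]
}}

```text
clock: 2.28
tcp_pos: [0.5408, -0.0158, 0.3307]
orientation: [-2.213, -2.229, -0.002]
contact_force: [-0.3, -0.5, 1.0]
grip_width: 0.0855
gripper_force: 0.0
```

```bash
python3 - <<'E'
from h import *
pinfo()
B=None
for p,y in [((.50,.17,.33),12),((.4525,.3155,.26),17)]: print(p,share(p,Rt(y),B)); B=(np.array(p),Rt(y))
E
```

```text
t 2.27 [ 0.5408 -0.0158  0.3307] z [ 0.0008  0.0014 -1.    ] y [1.     0.0071 0.0008] F [-0.3227 -0.4909  0.9918] w 0.0855 gf 0.0 q [ 0.3941  0.2398 -0.5677  1.754   0.1368  1.1865 -0.2048]
(0.5, 0.17, 0.33) ([0.744, -0.158, 0.004], [0.0, -0.0, -0.064])
(0.4525, 0.3155, 0.26) ([0.609, -0.065, 0.28], [0.0, 0.0, -0.028])
```

Emit:
{"api": "apply_moves", "payload": {
  "rows": [
    [[0.744,-0.158,0],[0,0,-0.064]],
    [[0.744,-0.158,0],[0,0,-0.064]],
    [[0.744,-0.158,0],[0,0,-0.064]],
    [[0.744,-0.158,0],[0,0,-0.064]]
  ]
}}

```text
clock: 2.78
tcp_pos: [0.4996, 0.1701, 0.3308]
orientation: [-1.978, -2.44, -0.002]
contact_force: [-0.0, -0.5, -0.0]
grip_width: 0.0853
gripper_force: 0.0
```

Emit:
{"api": "apply_moves", "payload": {
  "rows": [
    [[0.609,-0.065,0.28],[0,0,-0.028]],
    [[0.609,-0.065,0.28],[0,0,-0.028]],
    [[0.609,-0.065,0.28],[0,0,-0.028]],
    [[0.609,-0.065,0.28],[0,0,-0.028]],
    [[0.609,-0.065,0.28],[0,0,-0.028]]
  ]
}}

```text
clock: 3.4
tcp_pos: [0.4561, 0.31, 0.2601]
orientation: [1.88, 2.515, -0.001]
contact_force: [-0.4, -1.0, 0.5]
grip_width: 0.0853
gripper_force: 0.0
```

```bash
python3 - <<'E'
from h import *
pinfo()
print(share((.4525,.3155,.136),Rt(17)))
f=[grab(n)['frame'] for n in('side','top')]
c=np.hstack([cv2.resize(f[0][180:380,130:330],(400,400)),cv2.resize(f[1][170:290,110:230],(400,400))])
cv2.imwrite('pics/c2.png',c[:,:,::-1])
E
```

```text
t 3.40 [0.4561 0.31   0.2601] z [ 0.0003 -0.0014 -1.    ] y [ 0.9591  0.2829 -0.0001] F [-0.4337 -0.9692  0.4583] w 0.0853 gf 0.0 q [-0.1053  0.3639 -0.7542  1.8097  0.2816  1.0789 -0.6749]
([0.026, -0.007, 0.496], [-0.0, 0.0, -0.003])
```

View pics/c2.png

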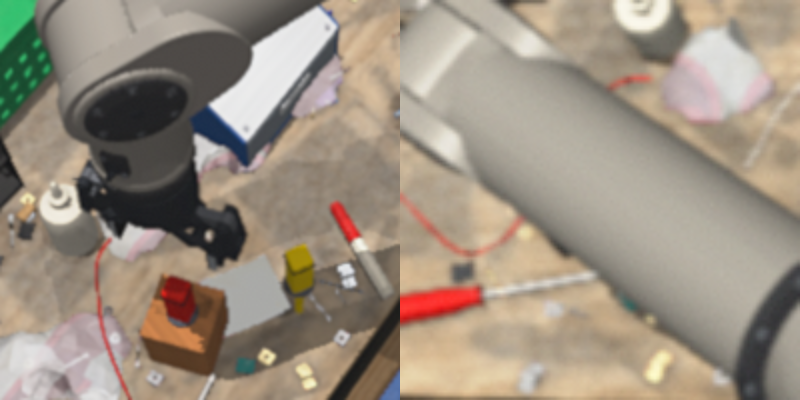

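Emit:
{"api": "apply_moves", "payload": {
  "rows": [
    [[0,0,0.2],[0,0,0]],
    [[0,0,0.2],[0,0,0]]
  ]
}}

```text
clock: 3.75
tcp_pos: [0.454, 0.3089, 0.2079]
orientation: [-1.88, -2.516, 0.01]
contact_force: [0.1, -0.9, -0.1]
grip_width: 0.0854
gripper_force: 0.0
```

```bash
python3 - <<'E'
from h import *
pinfo()
print(share((.4525,.3155,.136),Rt(17)))
s=grab('side','s3.png')
# project finger tip plane and pin handle
P=telemetry.get_obs()['tcp_pos']
print(proj(s,P+[0,0,-.025]),proj(s,[.4525,.3155,.162]),proj(s,[.452,.3175,.162]))
E
```

```text
t 3.75 [0.454  0.3089 0.2079] z [-0.0045 -0.0044 -1.    ] y [ 0.959   0.2834 -0.0056] F [ 0.0587 -0.9041 -0.0978] w 0.0854 gf 0.0 q [-0.1312  0.4217 -0.7315  1.8653  0.3335  0.9869 -0.7206]
([0.028, 0.003, 0.288], [-0.002, 0.001, -0.003])
[217.3956 315.6904] [217.88   322.7415] [217.4406 323.6672]
```

Emit:
{"api": "apply_moves", "payload": {
  "rows": [
    [[0.026,0.002,0.05],[0,0,0]],
    [[0.026,0.002,0.18],[0,0,0]],
    [[0.026,0.002,0.288],[0,0,0]],
    [[0.026,0.002,0.288],[0,0,0]],
    [[0.026,0.002,0.288],[0,0,0]]
  ]
}}

```text
clock: 4.42
tcp_pos: [0.4538, 0.3196, 0.1397]
orientation: [1.877, 2.519, 0.003]
contact_force: [0.2, 0.4, 0.2]
grip_width: 0.0852
gripper_force: 0.0
```

Emit:
{"api": "apply_moves", "payload": {
  "rows": [
    [[0,0,0],[0,0,0]],
    [[0,0,0],[0,0,0]],
    [[0,0,0],[0,0,0]],
    [[0,0,0],[0,0,0]],
    [[0,0,0],[0,0,0]],
    [[0,0,0],[0,0,0]]
  ],
  "jaw": -1,
  "newtons": 60
}}

```text
clock: 5.18
tcp_pos: [0.4534, 0.3187, 0.1387]
orientation: [1.877, 2.519, 0.001]
contact_force: [-0.6, -0.2, 4.8]
grip_width: 0.0233
gripper_force: 59.4
```

```bash
python3 - <<'E'
from h import *
pinfo()
s=grab('side','s4.png')
E
```

```text
t 5.17 [0.4534 0.3187 0.1387] z [ 0.0006  0.0003 -1.    ] y [0.9583 0.2857 0.0007] F [-0.6083 -0.2487  4.845 ] w 0.0233 gf 59.4 q [-0.1918  0.5145 -0.685   1.9148  0.4239  0.8596 -0.8065]
```

Emit:
{"api": "apply_moves", "payload": {
  "rows": [
    [[0,0,-0.05],[0,0,0]],
    [[0,0,-0.2],[0,0,0]],
    [[0,0,-0.4],[0,0,0]],
    [[0,0,-0.6],[0,0,0]],
    [[0,0,-0.76],[0,0,0]],
    [[0,0,-0.76],[0,0,0]]
  ]
}}

```text
clock: 5.98
tcp_pos: [0.4538, 0.3199, 0.332]
orientation: [1.876, 2.517, 0.009]
contact_force: [0.1, 0.5, -1.9]
grip_width: 0.0237
gripper_force: 59.0
```

```bash
cat >> h.py <<'E'
YS=1.6; EX=np.array([np.cos(np.radians(YS)),np.sin(np.radians(YS)),0]); EY=np.array([-EX[1],EX[0],0])
NN=-np.sin(np.radians(35))*EX+np.array([0,0,np.cos(np.radians(35))]); UX=np.cos(np.radians(35))*EX+np.array([0,0,np.sin(np.radians(35))])
H1=np.array([.5990,.0168,.1243]); RH=Rt(YS,-35); L=.1337
E
python3 - <<'E'
from h import *
pinfo()
s=grab('side','s5.png')
B=None
pre=H1+NN*(L+.03)
print(RH.as_matrix()[:,2],-NN,pre)
for p,r in [((.50,.14,.32),Rt(9,-10)),((.505,.03,.31),Rt(2,-25)),(pre,RH)]: print(p,share(p,r,B)); B=(np.array(p),r)
E
```

```text
t 5.97 [0.4538 0.3199 0.332 ] z [ 0.0051  0.0034 -1.    ] y [0.9582 0.2859 0.0059] F [ 0.1063  0.5082 -1.9168] w 0.0237 gf 59.0 q [-0.0894  0.303  -0.7838  1.7149  0.2287  1.2114 -0.6403]
[ 0.5734  0.016  -0.8192] [ 0.5734  0.016  -0.8192] [0.5051 0.0142 0.2584]
(0.5, 0.14, 0.32) ([-0.739, -0.025, 0.038], [-0.055, -0.004, 0.042])
(0.505, 0.03, 0.31) ([-0.438, -0.055, 0.031], [-0.083, -0.012, 0.037])
[0.5051 0.0142 0.2584] ([-0.063, -0.089, 0.186], [-0.056, -0.001, 0.002])
```

View pics/s5.png

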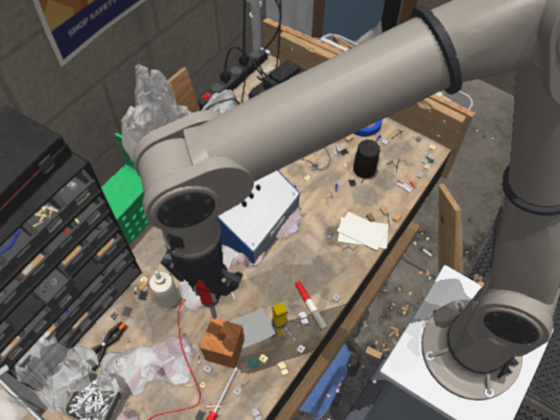

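The pin has left the stand and is in the gripper at about (205,292), with its shank down to about (212,315). The stand is empty at (222,345).

Emit:
{"api": "apply_moves", "payload": {
  "rows": [
    [[-0.739,-0.025,0.038],[-0.055,-0.004,0.042]],
    [[-0.739,-0.025,0.038],[-0.055,-0.004,0.042]],
    [[-0.739,-0.025,0.038],[-0.055,-0.004,0.042]],
    [[-0.739,-0.025,0.038],[-0.055,-0.004,0.042]]
  ]
}}

```text
clock: 6.52
tcp_pos: [0.4999, 0.133, 0.3163]
orientation: [1.974, 2.29, 0.19]
contact_force: [-0.7, 0.5, -0.4]
grip_width: 0.0234
gripper_force: 59.5
```

Emit:
{"api": "apply_moves", "payload": {
  "rows": [
    [[-0.438,-0.055,0.031],[-0.083,-0.012,0.037]],
    [[-0.438,-0.055,0.031],[-0.083,-0.012,0.037]],
    [[-0.438,-0.055,0.031],[-0.083,-0.012,0.037]]
  ]
}}

```text
clock: 6.9
tcp_pos: [0.502, 0.0259, 0.3059]
orientation: [1.955, 2.015, 0.435]
contact_force: [-0.4, 0.2, -1.4]
grip_width: 0.0234
gripper_force: 59.6
```

```bash
python3 - <<'E'
from h import *
pinfo()
pre=H1+NN*(L+.03)
print(share(pre,RH))
E
```

```text
t 6.90 [0.502  0.0259 0.3059] z [ 0.416   0.0089 -0.9093] y [0.9089 0.0283 0.4161] F [-0.3724  0.1772 -1.4214] w 0.0234 gf 59.6 q [ 0.3762 -0.0261 -0.5791  2.1468  0.1106  0.597  -0.2538]
([-0.046, -0.069, 0.178], [-0.058, 0.001, 0.001])
```

Emit:
{"api": "apply_moves", "payload": {
  "rows": [
    [[-0.046,-0.069,0.09],[-0.058,0.001,0.001]],
    [[-0.046,-0.069,0.178],[-0.058,0.001,0.001]],
    [[-0.046,-0.069,0.178],[-0.058,0.001,0.001]],
    [[-0.046,-0.069,0.178],[-0.058,0.001,0.001]]
  ]
}}

```text
clock: 7.4
tcp_pos: [0.5094, 0.0194, 0.2622]
orientation: [1.841, 1.906, 0.61]
contact_force: [1.1, -0.6, -0.8]
grip_width: 0.0236
gripper_force: 59.5
```

```bash
python3 - <<'E'
from h import *
pinfo()
f=[grab('side','s6.png'),grab('top','t6.png')]
o=telemetry.get_obs(); z=R.from_rotvec(o['orientation']).as_matrix()[:,2]; tip=o['tcp_pos']+L*z
print(tip,[proj(x,tip) for x in f],[proj(x,H1) for x in f])
c=np.hstack([cv2.resize(f[0]['frame'][150:250,200:300],(400,400),interpolation=2),cv2.resize(f[1]['frame'][140:240,230:330],(400,400),interpolation=2)])
cv2.imwrite('pics/c6.png',c[:,:,::-1])
E
```

```text
t 7.40 [0.5094 0.0194 0.2622] z [ 0.5779  0.023  -0.8158] y [0.8153 0.0275 0.5783] F [ 1.1238 -0.5572 -0.7958] w 0.0236 gf 59.5 q [ 0.4296  0.0023 -0.6363  2.3141  0.4285  0.2362 -0.5586]
[0.5871 0.0219 0.1538] [array([253.1472, 191.5991]), array([273.602 , 185.0921])] [array([250.892 , 195.0146]), array([275.5467, 183.7723])]
```

View pics/c6.png

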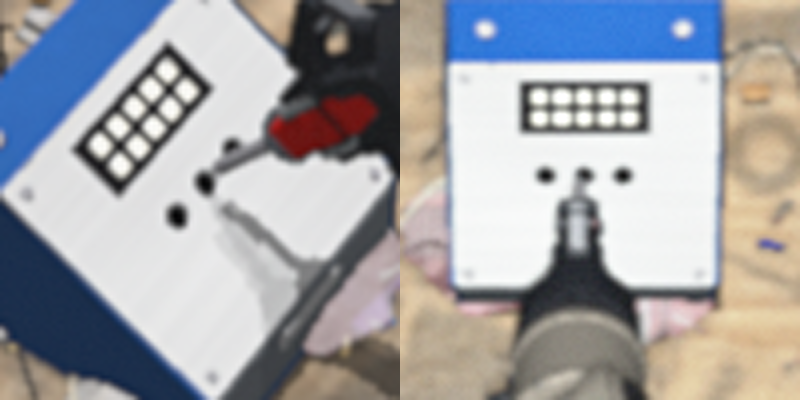

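```bash
python3 - <<'E'
import cv2
for n,(x0,y0,x1,y1) in(('t6',(268,179,284,206)),('s6',(244,180,274,202))):
    g=cv2.imread(f'pics/{n}.png',0)
    print(n,'    ',' '.join('%3d'%x for x in range(x0,x1)))
    for y in range(y0,y1): print(y,'|',' '.join('%3d'%v for v in g[y,x0:x1]))
E
```

```text
t6      268 269 270 271 272 273 274 275 276 277 278 279 280 281 282 283
179 | 244 243 244 243 243 244 244 244 244 244 244 244 244 243 244 244
180 | 244 244 244 244 244 246 243 241 240 243 245 246 245 245 246 245
181 | 232 241 244 244 244 240 226 203 205 228 241 245 245 246 245 240
182 | 190 232 244 245 242 222 161 114 113 157 214 240 246 245 238 207
183 | 139 218 242 246 240 201 120  64  46  96 174 230 243 243 226 162
184 | 142 218 243 245 238 199 135  92  69 100 172 230 243 243 226 162
185 | 195 236 246 246 235 198 152 132 133 164 217 241 246 245 240 210
186 | 239 245 246 243 229 188 155 155 183 227 243 247 247 247 245 239
187 | 247 247 245 240 225 176 153 159 200 237 248 248 246 245 246 245
188 | 247 245 240 235 209 166 145 151 182 225 241 245 245 245 244 244
189 | 246 230 204 187 167 141 130 127 137 166 206 234 243 246 245 244
190 | 241 203 141 123 134 143 146 134 115 109 139 196 234 244 245 245
191 | 232 165  99  98 137 170 173 157 127  90 102 167 229 246 247 247
192 | 222 140  77  81 123 153 156 143 110  75  84 155 229 247 247 247
193 | 214 138  70  75 127 159 166 150 110  68  7
[... 3061 characters left out ...]
30 227 226 227 226 227 227 228 229 229 229 229 228 228 227 227 227 227
197 | 225 225 227 227 207 144  76  34  55 138 220 232 229 227 227 227 227 227 229 229 229 229 229 229 229 227 227 228 227 226
198 | 226 226 227 228 226 198 143 101 111 168 219 228 229 227 227 228 228 229 229 229 229 229 229 229 228 227 227 227 226 225
199 | 222 225 227 228 229 226 206 180 176 194 210 220 222 217 221 229 230 230 230 230 229 229 229 229 228 228 228 226 225 225
200 | 181 197 220 226 228 229 228 223 212 206 205 203 193 180 197 223 231 232 231 230 230 230 229 228 228 228 227 226 225 226
201 | 105 135 182 221 228 228 230 228 219 204 194 173 149 148 167 202 226 231 232 232 231 230 228 228 228 227 226 226 226 227
```

```bash
python3 - <<'E'
from h import *
s=grab('side');t=grab('top'); pinfo()
def plane(f,a,b):
    o,v=ray(f,a);_,w=ray(f,b); n=np.cross(v,w); return o,n/np.linalg.norm(n)
o1,n1=plane(s,(262,187.9),(254,191.7)); o2,n2=plane(t,(274.0,198),(274.5,186.5))
d=np.cross(n1,n2); d/=np.linalg.norm(d)*np.sign(-d[2]); print('axis dir',d,'tool z',R.from_rotvec(telemetry.get_obs()['orientation']).as_matrix()[:,2])
P=np.linalg.solve(np.array([n1,n2,NN]),[n1@o1,n2@o2,NN@H1]); print('axis meets panel',P)
hs,ht=(250.85,195.3),(276,183.4)
h=[]
for f,p in((s,hs),(t,ht)):
    o,v=ray(f,p); h.append(o+v*(NN@(H1-o))/(NN@v)); print('hole',h[-1])
# per-camera residuals -> shift a*UX+b*EY
A=np.array([[n1@UX,n1@EY],[n2@UX,n2@EY]]); r=[n1@(h[0]-o1),n2@(h[1]-o2)]
ab=np.linalg.solve(A,r); print('shift up-slope, left mm',ab*1e3)
z=R.from_rotvec(telemetry.get_obs()['orientation']).as_matrix()[:,2]; tcp=telemetry.get_obs()['tcp_pos']
Q=tcp+z*((NN@(H1-tcp))/(NN@z)); print('tool axis meets panel',Q,'dist tip to panel',-(NN@(H1-tcp))-L, 'offset pin-tool in UX,EY',(P-Q)@UX*1e3,(P-Q)@EY*1e3)
E
```

```text
t 7.60 [0.5093 0.0186 0.2624] z [ 0.5791  0.0218 -0.815 ] y [0.8145 0.0271 0.5795] F [-0.4757  0.4767 -0.8703] w 0.0237 gf 59.5 q [ 0.4302  0.0012 -0.6355  2.3149  0.4313  0.2351 -0.5611]
axis dir [ 0.5735  0.0038 -0.8192] tool z [ 0.5791  0.0218 -0.815 ]
axis meets panel [0.6031 0.0194 0.1272]
hole [0.5987 0.0174 0.1241]
hole [0.6    0.0155 0.125 ]
shift up-slope, left mm [-6.1866 -3.6925]
tool axis meets panel [0.6046 0.0222 0.1283] dist tip to panel 0.030839239868264423 offset pin-tool in UX,EY -1.9292697561029506 -2.7503604293997066
```

```bash
python3 - <<'E'
from h import *
o=telemetry.get_obs(); print(share(o['tcp_pos']-.005*UX-.0027*EY-.018*NN,RH))
E
```

```text
([-0.011, -0.021, 0.072], [0.002, -0.002, 0.001])
```

Emit:
{"api": "apply_moves", "payload": {
  "rows": [
    [[-0.011,-0.021,0.03],[0.002,-0.002,0.001]],
    [[-0.011,-0.021,0.072],[0.002,-0.002,0.001]],
    [[-0.011,-0.021,0.072],[0.002,-0.002,0.001]],
    [[-0.011,-0.021,0.072],[0.002,-0.002,0.001]]
  ]
}}

```text
clock: 8.1
tcp_pos: [0.5149, 0.0158, 0.2441]
orientation: [1.848, 1.902, 0.598]
contact_force: [0.2, -0.7, -0.7]
grip_width: 0.0233
gripper_force: 59.6
```

```bash
python3 - <<'E'
from h import *
pinfo()
s=grab('side','s7.png');t=grab('top','t7.png')
o=telemetry.get_obs(); z=R.from_rotvec(o['orientation']).as_matrix()[:,2]; tcp=o['tcp_pos']
Q=tcp+z*((NN@(H1-tcp))/(NN@z)); print('tool axis meets panel',Q,'off UX,EY from H1',(Q-H1)@UX*1e3,(Q-H1)@EY*1e3,'gap',-(NN@(H1-tcp))-L)
for n,(x0,y0,x1,y1) in(('t7',(268,179,284,194)),('s7',(246,180,270,200))):
    g=cv2.imread(f'pics/{n}.png',0)
    print(n,'    ',' '.join('%3d'%x for x in range(x0,x1)))
    for y in range(y0,y1): print(y,'|',' '.join('%3d'%v for v in g[y,x0:x1]))
E
```

```text
t 8.10 [0.5149 0.0158 0.2441] z [ 0.5734  0.0151 -0.8191] y [0.8188 0.0239 0.5736] F [ 0.1545 -0.6572 -0.7211] w 0.0233 gf 59.6 q [ 0.4072  0.0493 -0.6239  2.322   0.6516  0.219  -0.7773]
tool axis meets panel [0.5989 0.0178 0.1242] off UX,EY from H1 -0.13383222610051893 1.0427519432666599 gap 0.01273835607470905
t7      268 269 270 271 272 273 274 275 276 277 278 279 280 281 282 283
179 | 244 243 243 244 243 244 244 244 244 244 245 244 243 244 244 245
180 | 244 245 244 244 245 245 243 241 240 245 245 245 244 245 246 245
181 | 233 243 244 245 244 241 227 204 203 228 241 246 246 247 245 239
182 | 189 232 243 245 242 223 162 115 114 155 216 240 246 245 237 207
183 | 139 220 242 245 238 199 114  49  55  99 175 231 244 243 227 161
184 | 142 217 243 246 239 202 120  82  93 116 175 231 244 243 227 161
185 | 196 235 245 247 245 227 169 134 135 153 208 240 247 245 239 208
186 | 239 246 245 246 248 242 213 166 150 172 223 246 247 248 247 240
187 | 247 246 243 244 248 247 223 173 151 173 223 245 248 247 245 247
188 | 247 247 242 238 238 232 195 157 144 155 198 232 241 244 245 244
189 | 247 244
[... 1780 characters left out ...]
 202 144  94  91 111 125 122 107  94  93 107 127 147 183 206 222 228 231 231 231 223 208
194 | 228 225 173  93  35  33  63  89  92  93 107 137 174 196 208 223 227 229 229 229 230 230 229 229
195 | 227 225 164  76  18  14  37  75 105 131 168 201 225 228 228 228 228 228 229 229 228 229 229 229
196 | 227 226 177  96  33  13  31  89 145 164 188 221 230 230 228 227 228 228 229 229 228 229 228 227
197 | 227 228 207 144  77  38  52 104 147 153 165 196 223 228 228 228 228 229 229 229 229 229 228 228
198 | 227 228 226 198 147 112 113 125 124 122 134 161 195 222 229 230 230 229 229 229 229 229 228 227
199 | 227 227 229 225 210 197 194 176 139 112 115 135 161 197 225 232 232 231 229 229 229 228 228 228
```

Emit:
{"api": "apply_moves", "payload": {
  "rows": [
    [[0,0,0.02],[0,0,0]],
    [[0,0,0.045],[0,0,0]],
    [[0,0,0.07],[0,0,0]],
    [[0,0,0.09],[0,0,0]],
    [[0,0,0.11],[0,0,0]],
    [[0,0,0.11],[0,0,0]]
  ]
}}

```text
clock: 8.95
tcp_pos: [0.5305, 0.0161, 0.2211]
orientation: [1.848, 1.902, 0.598]
contact_force: [0.1, -0.3, -1.8]
grip_width: 0.0234
gripper_force: 59.6
```

```bash
cat >> h.py <<'E'
def hs(H=H1):
    o=telemetry.get_obs(); z=R.from_rotvec(o['orientation']).as_matrix()[:,2]; tcp=o['tcp_pos']
    Q=tcp+z*((NN@(H-tcp))/(NN@z)); F=o['contact_force']
    print('t %.2f'%o['clock'],'off UX,EY %.1f %.1f'%((Q-H)@UX*1e3,(Q-H)@EY*1e3),'depth %.1f'%((NN@(H-tcp)+L)*1e3),'F out/up/left %.1f %.1f %.1f'%(F@NN,F@UX,F@EY),'z',z,'q',o['joints'])
E
python3 -c "
from h import *
hs()"
```

```text
t 8.95 off UX,EY -0.6 1.1 depth 15.1 F out/up/left -1.5 -1.0 -0.3 z [ 0.573   0.0151 -0.8194] q [ 0.316   0.1188 -0.5454  2.3201  0.9712  0.2    -1.0886]
```

Emit:
{"api": "apply_moves", "payload": {
  "rows": [
    [[0,0,0.01],[0,0,0]],
    [[0,0,0.02],[0,0,0]],
    [[0,0,0.03],[0,0,0]],
    [[0,0,0.03],[0,0,0]]
  ]
}}

```text
clock: 9.45
tcp_pos: [0.5348, 0.0162, 0.2147]
orientation: [1.848, 1.902, 0.598]
contact_force: [-0.3, 0.4, -1.1]
grip_width: 0.0234
gripper_force: 59.6
```

Emit:
{"api": "apply_moves", "payload": {
  "rows": [
    [[0,0,0.01],[0,0,0]],
    [[0,0,0.02],[0,0,0]],
    [[0,0,0.02],[0,0,0]]
  ]
}}

```text
clock: 9.82
tcp_pos: [0.5377, 0.0162, 0.2106]
orientation: [1.848, 1.902, 0.598]
contact_force: [-0.3, -0.0, -1.9]
grip_width: 0.0234
gripper_force: 59.6
```

```bash
python3 -c "
from h import *
hs()"
```

```text
t 9.82 off UX,EY -0.8 1.1 depth 27.9 F out/up/left -1.4 -1.3 -0.0 z [ 0.5726  0.0151 -0.8197] q [ 0.2775  0.1496 -0.5095  2.3179  1.1153  0.1944 -1.2291]
```

Depth is 28 mm with no contact yet, so I'll keep going in 5 mm steps.

Emit:
{"api": "apply_moves", "payload": {
  "rows": [
    [[0,0,0.01],[0,0,0]],
    [[0,0,0.02],[0,0,0]],
    [[0,0,0.02],[0,0,0]]
  ]
}}

```text
clock: 10.2
tcp_pos: [0.5405, 0.0163, 0.2065]
orientation: [1.848, 1.902, 0.598]
contact_force: [-0.0, -0.2, -0.6]
grip_width: 0.0236
gripper_force: 59.6
```

Emit:
{"api": "apply_moves", "payload": {
  "rows": [
    [[0,0,0.01],[0,0,0]],
    [[0,0,0.015],[0,0,0]],
    [[0,0,0.015],[0,0,0]]
  ]
}}

```text
clock: 10.58
tcp_pos: [0.5427, 0.0164, 0.2035]
orientation: [1.848, 1.902, 0.598]
contact_force: [-0.3, -0.4, -1.9]
grip_width: 0.0234
gripper_force: 59.6
```

```bash
python3 -c "
from h import *
hs()"
```

```text
t 10.57 off UX,EY -0.7 1.0 depth 36.5 F out/up/left -1.3 -1.3 -0.4 z [ 0.5728  0.0151 -0.8196] q [ 0.2553  0.1704 -0.4884  2.3155  1.2144  0.1923 -1.3254]
```

Emit:
{"api": "apply_moves", "payload": {
  "rows": [
    [[0,0,0.008],[0,0,0]],
    [[0,0,0.016],[0,0,0]],
    [[0,0,0.016],[0,0,0]]
  ]
}}

```text
clock: 10.95
tcp_pos: [0.545, 0.0164, 0.2002]
orientation: [1.848, 1.902, 0.598]
contact_force: [-0.3, -0.1, -1.8]
grip_width: 0.0236
gripper_force: 59.6
```

Emit:
{"api": "apply_moves", "payload": {
  "rows": [
    [[0,0,0.008],[0,0,0]],
    [[0,0,0.016],[0,0,0]],
    [[0,0,0.016],[0,0,0]]
  ]
}}

```text
clock: 11.32
tcp_pos: [0.5473, 0.0165, 0.1969]
orientation: [1.848, 1.902, 0.598]
contact_force: [0.6, 0.5, -0.5]
grip_width: 0.0234
gripper_force: 59.6
```

```bash
python3 -c "
from h import *
hs()"
```

```text
t 11.32 off UX,EY -0.8 1.1 depth 44.6 F out/up/left -0.8 0.3 0.5 z [ 0.5728  0.0151 -0.8196] q [ 0.2377  0.1899 -0.4715  2.3129  1.3043  0.1917 -1.4125]
```

Emit:
{"api": "apply_moves", "payload": {
  "rows": [
    [[0,0,-0.08],[0,0,0]],
    [[0,0,-0.17],[0,0,0]],
    [[0,0,-0.232],[0,0,0]],
    [[0,0,-0.232],[0,0,0]],
    [[0.112,0,-0.232],[0,0,0]],
    [[0.112,0,-0.232],[0,0,0]],
    [[0.112,0,-0.232],[0,0,0]]
  ]
}}

```text
clock: 12.2
tcp_pos: [0.5131, 0.0434, 0.2439]
orientation: [1.849, 1.903, 0.597]
contact_force: [0.3, -0.5, -2.1]
grip_width: 0.023
gripper_force: 59.6
```

```bash
python3 - <<'E'
from h import *
hs()
s=grab('side','s8.png');t=grab('top','t8.png')
for n,(x0,y0,x1,y1) in(('t8',(258,180,276,192)),('s8',(239,189,262,208))):
    g=cv2.imread(f'pics/{n}.png',0)
    print(n,'    ',' '.join('%3d'%x for x in range(x0,x1)))
    for y in range(y0,y1): print(y,'|',' '.join('%3d'%v for v in g[y,x0:x1]))
E
```

```text
t 12.20 off UX,EY -1.4 28.8 depth -13.1 F out/up/left -1.8 -1.0 -0.5 z [ 0.572   0.015  -0.8201] q [ 0.35    0.0525 -0.6476  2.3195  0.7789  0.2576 -0.9653]
t8      258 259 260 261 262 263 264 265 266 267 268 269 270 271 272 273 274 275
180 | 244 243 243 243 244 244 243 241 241 241 244 244 244 244 245 244 245 241
181 | 244 244 244 244 244 241 227 203 195 212 233 242 243 244 244 241 227 206
182 | 245 245 245 244 243 228 175 120 100 133 190 233 244 245 242 224 163 112
183 | 245 245 245 245 242 214 131  56  36  66 144 216 243 245 239 197 113  41
184 | 246 244 246 246 243 219 140  74  64  88 146 218 243 245 240 201 116  48
185 | 245 246 246 246 246 234 185 134 119 135 183 232 246 247 243 228 177 135
186 | 246 247 246 247 248 245 227 177 148 154 195 234 245 245 247 245 235 227
187 | 247 247 248 249 250 248 234 191 157 152 177 227 240 244 245 246 247 246
188 | 247 246 243 244 244 242 226 176 146 137 165 223 243 245 246 246 247 247
189 | 245 232 205 191 194 193 172 143 120 109 137 205 242 247 246 246 246 246
190 | 243 213 146 118 128 150 155 142 122  91 104 169 232 247 248 247 247 246
191 |
[... 1334 characters left out ...]
80 191 159 110
201 | 226 226 209 165 120 106 133 157 151 134 118 105  94  94 109 130 150 187 212 230 234 219 178
202 | 227 225 177 104  51  40  71 106 111 100  89  91 108 138 178 201 211 226 231 234 235 233 226
203 | 228 225 162  73  17  13  38  75  96 102 111 139 178 207 226 230 230 232 232 233 233 233 233
204 | 228 226 165  77  19  11  25  76 131 156 176 201 226 231 231 231 231 232 232 232 232 232 233
205 | 228 226 179 106  48  18  30  95 158 174 186 205 226 231 231 230 231 232 232 232 232 232 232
206 | 228 227 211 166 116  84  92 124 148 145 147 167 198 224 231 232 232 232 232 232 232 232 231
207 | 227 228 227 219 193 173 181 180 150 119 115 135 162 199 226 233 234 233 232 232 233 232 231
```

Emit:
{"api": "apply_moves", "payload": {
  "rows": [
    [[0.004,0.004,0.02],[0,0,0]],
    [[0.004,0.004,0.045],[0,0,0]],
    [[0.004,0.004,0.07],[0,0,0]],
    [[0.004,0.004,0.09],[0,0,0]],
    [[0.004,0.004,0.115],[0,0,0]],
    [[0.004,0.004,0.115],[0,0,0]]
  ]
}}

```text
clock: 13.05
tcp_pos: [0.5304, 0.0444, 0.221]
orientation: [1.85, 1.902, 0.597]
contact_force: [-0.5, -0.1, -1.4]
grip_width: 0.0231
gripper_force: 59.6
```

Emit:
{"api": "apply_moves", "payload": {
  "rows": [
    [[0,0,0.01],[0,0,0]],
    [[0,0,0.015],[0,0,0]],
    [[0,0,0.015],[0,0,0]]
  ]
}}

```text
clock: 13.42
tcp_pos: [0.5327, 0.045, 0.2185]
orientation: [1.848, 1.902, 0.598]
contact_force: [0.6, 0.7, -1.5]
grip_width: 0.0237
gripper_force: 59.6
```

Emit:
{"api": "apply_moves", "payload": {
  "rows": [
    [[0,0,0.01],[0,0,0]],
    [[0,0,0.015],[0,0,0]],
    [[0,0,0.015],[0,0,0]]
  ]
}}

```text
clock: 13.8
tcp_pos: [0.5348, 0.0452, 0.2153]
orientation: [1.848, 1.902, 0.598]
contact_force: [0.4, 0.6, -1.8]
grip_width: 0.0235
gripper_force: 59.6
```

```bash
python3 -c "
from h import *
hs()"
```

```text
t 13.80 off UX,EY 0.2 30.1 depth 22.8 F out/up/left -1.7 -0.7 0.6 z [ 0.5727  0.0151 -0.8196] q [ 0.2591  0.1454 -0.5725  2.3118  1.1331  0.2492 -1.307 ]
```

Emit:
{"api": "apply_moves", "payload": {
  "rows": [
    [[0,0,0.01],[0,0,0]],
    [[0,0,0.016],[0,0,0]],
    [[0,0,0.016],[0,0,0]]
  ]
}}

```text
clock: 14.18
tcp_pos: [0.5371, 0.0453, 0.212]
orientation: [1.848, 1.902, 0.598]
contact_force: [1.5, 0.5, -1.6]
grip_width: 0.0236
gripper_force: 59.6
```

Emit:
{"api": "apply_moves", "payload": {
  "rows": [
    [[0,0,0.01],[0,0,0]],
    [[0,0,0.016],[0,0,0]],
    [[0,0,0.016],[0,0,0]]
  ]
}}

```text
clock: 14.55
tcp_pos: [0.5394, 0.0453, 0.2087]
orientation: [1.848, 1.902, 0.598]
contact_force: [-0.2, -0.1, -2.5]
grip_width: 0.0232
gripper_force: 59.6
```

```bash
python3 -c "
from h import *
hs()"
```

```text
t 14.55 off UX,EY 0.2 30.1 depth 30.8 F out/up/left -1.9 -1.6 -0.1 z [ 0.5728  0.0151 -0.8196] q [ 0.2412  0.1652 -0.5556  2.3097  1.2066  0.2486 -1.3771]
```

Emit:
{"api": "apply_moves", "payload": {
  "rows": [
    [[0,0,0.01],[0,0,0]],
    [[0,0,0.016],[0,0,0]],
    [[0,0,0.016],[0,0,0]]
  ]
}}

```text
clock: 14.92
tcp_pos: [0.5417, 0.0454, 0.2054]
orientation: [1.848, 1.902, 0.598]
contact_force: [-0.3, -0.2, -1.0]
grip_width: 0.0238
gripper_force: 59.6
```

Emit:
{"api": "apply_moves", "payload": {
  "rows": [
    [[0,0,0.01],[0,0,0]],
    [[0,0,0.016],[0,0,0]],
    [[0,0,0.016],[0,0,0]]
  ]
}}

```text
clock: 15.3
tcp_pos: [0.544, 0.0454, 0.2022]
orientation: [1.848, 1.902, 0.598]
contact_force: [-0.3, 0.5, -2.2]
grip_width: 0.0235
gripper_force: 59.6
```

```bash
python3 -c "
from h import *
hs()"
```

```text
t 15.30 off UX,EY 0.2 30.1 depth 38.8 F out/up/left -1.6 -1.4 0.5 z [ 0.5728  0.0151 -0.8196] q [ 0.2259  0.185  -0.541   2.3072  1.2783  0.2489 -1.4453]
```

Emit:
{"api": "apply_moves", "payload": {
  "rows": [
    [[0,0,0.01],[0,0,0]],
    [[0,0,0.02],[0,0,0]],
    [[0,0,0.02],[0,0,0]]
  ]
}}

```text
clock: 15.68
tcp_pos: [0.5469, 0.0455, 0.198]
orientation: [1.848, 1.902, 0.598]
contact_force: [0.4, -0.3, -1.6]
grip_width: 0.0234
gripper_force: 59.6
```

```bash
python3 -c "
from h import *
hs()"
```

```text
t 15.68 off UX,EY 0.2 30.1 depth 43.9 F out/up/left -1.5 -0.6 -0.3 z [ 0.5727  0.0151 -0.8196] q [ 0.2179  0.1976 -0.5334  2.3053  1.3224  0.2499 -1.487 ]
```

Emit:
{"api": "apply_moves", "payload": {
  "rows": [
    [[0,0,-0.08],[0,0,0]],
    [[0,0,-0.17],[0,0,0]],
    [[0,0,-0.228],[0,0,0]],
    [[0,0,-0.228],[0,0,0]],
    [[-0.228,-0.003,-0.228],[0,0,0]],
    [[-0.228,-0.003,-0.228],[0,0,0]],
    [[-0.228,-0.003,-0.228],[0,0,0]]
  ]
}}

```text
clock: 16.55
tcp_pos: [0.5149, -0.0144, 0.2437]
orientation: [1.853, 1.899, 0.595]
contact_force: [0.0, -1.0, -1.2]
grip_width: 0.0233
gripper_force: 59.6
```

```bash
python3 - <<'E'
from h import *
hs()
s=grab('side','s9.png');t=grab('top','t9.png')
for n,(x0,y0,x1,y1) in(('t9',(277,180,293,192)),('s9',(253,174,276,192))):
    g=cv2.imread(f'pics/{n}.png',0)
    print(n,'    ',' '.join('%3d'%x for x in range(x0,x1)))
    for y in range(y0,y1): print(y,'|',' '.join('%3d'%v for v in g[y,x0:x1]))
E
```

```text
t 16.55 off UX,EY -1.4 -29.3 depth -12.8 F out/up/left -1.0 -0.7 -1.0 z [ 0.5716  0.0129 -0.8204] q [ 0.5201  0.0534 -0.6511  2.319   0.4743  0.1937 -0.5347]
t9      277 278 279 280 281 282 283 284 285 286 287 288 289 290 291 292
180 | 244 245 245 245 245 246 245 244 241 241 244 246 245 244 245 245
181 | 228 241 247 246 246 246 239 222 199 208 231 243 246 246 246 245
182 | 159 216 241 245 246 237 207 147 107 118 170 225 242 245 245 245
183 |  90 173 232 244 243 228 161  82  39  54 116 200 239 245 245 244
184 |  95 172 230 244 244 227 161  90  61  78 129 204 240 245 244 244
185 | 172 222 241 246 246 240 209 150 118 129 166 221 243 246 245 245
186 | 237 245 247 247 247 248 239 198 152 148 179 228 245 247 246 245
187 | 247 247 246 246 247 248 243 214 163 150 175 224 246 248 246 245
188 | 247 245 246 246 245 242 232 193 154 138 159 203 234 238 237 242
189 | 246 245 246 247 244 229 174 130 115 116 136 160 173 172 189 224
190 | 246 245 245 244 238 199 128  93 113 138 146 150 133 108 129 188
191 | 246 242 238 235 217 162 103  93 133 163 175 169 138  97 107 171
s9      253 254 255 256 257 25
[... 1133 characters left out ...]
26 228 229 230
185 | 227 226 197 133  85  83 117 144 132 106  89  89 103 132 171 199 222 226 227 227 227 227 228
186 | 228 227 172  90  30  28  61  95 113 105 107 134 171 199 222 226 227 227 226 226 227 228 226
187 | 229 226 164  76  19   9  37  97 151 160 170 198 222 227 228 227 226 226 226 227 227 227 226
188 | 229 226 177  98  36  12  38 112 181 191 190 213 227 228 227 226 226 226 227 227 227 226 225
189 | 228 228 207 151  91  52  68 135 185 175 153 172 199 221 226 227 227 227 227 227 227 226 225
190 | 227 229 227 205 163 130 136 179 191 150 113 120 147 187 221 228 229 229 228 227 226 225 225
191 | 226 228 229 227 217 203 205 221 210 160 119 105 114 146 191 223 229 230 228 227 225 225 226
```

Emit:
{"api": "apply_moves", "payload": {
  "rows": [
    [[0.009,0.003,0],[0,0,0]],
    [[0.009,0.003,0.02],[0,0,0]],
    [[0.009,0.003,0.04],[0,0,0]],
    [[0.009,0.003,0.06],[0,0,0]],
    [[0.009,0.003,0.08],[0,0,0]],
    [[0.009,0.003,0.105],[0,0,0]],
    [[0.009,0.003,0.105],[0,0,0]]
  ]
}}

```text
clock: 17.52
tcp_pos: [0.5309, -0.0085, 0.2232]
orientation: [1.847, 1.904, 0.598]
contact_force: [-0.2, -0.4, -1.7]
grip_width: 0.0235
gripper_force: 59.6
```

```bash
python3 -c "
from h import *
hs()"
```

```text
t 17.52 off UX,EY 0.3 -23.3 depth 13.2 F out/up/left -1.3 -1.2 -0.4 z [ 0.5725  0.0165 -0.8197] q [ 0.4445  0.1218 -0.6058  2.3138  0.842   0.1754 -0.8986]
```

Emit:
{"api": "apply_moves", "payload": {
  "rows": [
    [[-0.006,0,0],[0,0,0]],
    [[-0.013,-0.003,0],[0,0,0]],
    [[-0.013,-0.003,0],[0,0,0]]
  ]
}}

```text
clock: 17.9
tcp_pos: [0.5301, -0.0133, 0.2232]
orientation: [1.849, 1.901, 0.597]
contact_force: [0.5, 0.3, -1.1]
grip_width: 0.0236
gripper_force: 59.6
```

```bash
python3 -c "
from h import *
hs()"
```

```text
t 17.90 off UX,EY -0.4 -28.4 depth 12.7 F out/up/left -1.2 -0.2 0.3 z [ 0.573   0.0146 -0.8194] q [ 0.4863  0.1244 -0.6372  2.3138  0.8449  0.1745 -0.8921]
```

Emit:
{"api": "apply_moves", "payload": {
  "rows": [
    [[0.003,0,0],[0,0,0]],
    [[0.003,0,0],[0,0,0]]
  ]
}}

```text
clock: 18.15
tcp_pos: [0.5302, -0.0122, 0.2232]
orientation: [1.848, 1.902, 0.598]
contact_force: [0.2, 0.3, -1.1]
grip_width: 0.0235
gripper_force: 59.6
```

```bash
python3 -c "
from h import *
hs()"
```

```text
t 18.15 off UX,EY -0.3 -27.1 depth 12.8 F out/up/left -1.0 -0.5 0.3 z [ 0.5731  0.0151 -0.8193] q [ 0.4814  0.1243 -0.635   2.3138  0.8486  0.1751 -0.8976]
```

Aligned in hole_2. Advancing in small steps, starting at 12.8 mm depth.

Emit:
{"api": "apply_moves", "payload": {
  "rows": [
    [[0,0,0.01],[0,0,0]],
    [[0,0,0.02],[0,0,0]],
    [[0,0,0.02],[0,0,0]]
  ]
}}

```text
clock: 18.52
tcp_pos: [0.5331, -0.0121, 0.2188]
orientation: [1.848, 1.902, 0.598]
contact_force: [-0.2, -0.5, -0.8]
grip_width: 0.0235
gripper_force: 59.6
```

Emit:
{"api": "apply_moves", "payload": {
  "rows": [
    [[0,0,0.008],[0,0,0]],
    [[0,0,0.012],[0,0,0]],
    [[0,0,0.012],[0,0,0]]
  ]
}}

```text
clock: 18.9
tcp_pos: [0.5348, -0.0121, 0.2165]
orientation: [1.848, 1.902, 0.598]
contact_force: [0.1, 0.1, -1.5]
grip_width: 0.0233
gripper_force: 59.6
```

```bash
python3 -c "
from h import *
hs()"
```

```text
t 18.90 off UX,EY -0.4 -27.2 depth 20.9 F out/up/left -1.3 -0.8 0.1 z [ 0.5729  0.0151 -0.8195] q [ 0.4712  0.1464 -0.6296  2.3116  0.9667  0.1742 -1.0119]
```

Emit:
{"api": "apply_moves", "payload": {
  "rows": [
    [[0,0,0.008],[0,0,0]],
    [[0,0,0.012],[0,0,0]],
    [[0,0,0.012],[0,0,0]]
  ]
}}

```text
clock: 19.27
tcp_pos: [0.5365, -0.0121, 0.2141]
orientation: [1.848, 1.902, 0.598]
contact_force: [-0.5, -0.4, -1.6]
grip_width: 0.0237
gripper_force: 60.0
```

Emit:
{"api": "apply_moves", "payload": {
  "rows": [
    [[0,0,0.008],[0,0,0]],
    [[0,0,0.012],[0,0,0]],
    [[0,0,0.012],[0,0,0]]
  ]
}}

```text
clock: 19.65
tcp_pos: [0.5383, -0.012, 0.2116]
orientation: [1.848, 1.902, 0.598]
contact_force: [-3.1, -0.4, 3.2]
grip_width: 0.0233
gripper_force: 60.6
```

```bash
python3 -c "
from h import *
hs()"
```

```text
t 19.65 off UX,EY -0.3 -27.2 depth 26.9 F out/up/left 4.4 -0.7 -0.3 z [ 0.573   0.015  -0.8194] q [ 0.4589  0.1618 -0.6204  2.3099  1.0506  0.174  -1.0934]
```

Emit:
{"api": "apply_moves", "payload": {
  "rows": [
    [[0,0,0.006],[0,0,0]],
    [[0,0,0.012],[0,0,0]],
    [[0,0,0.012],[0,0,0]]
  ]
}}

```text
clock: 20.02
tcp_pos: [0.54, -0.012, 0.2092]
orientation: [1.848, 1.902, 0.598]
contact_force: [-5.3, 0.4, 5.4]
grip_width: 0.0232
gripper_force: 60.6
```

Emit:
{"api": "apply_moves", "payload": {
  "rows": [
    [[0,0,0.006],[0,0,0]],
    [[0,0,0.012],[0,0,0]],
    [[0,0,0.012],[0,0,0]]
  ]
}}

```text
clock: 20.4
tcp_pos: [0.542, -0.0117, 0.207]
orientation: [1.848, 1.902, 0.599]
contact_force: [-3.5, 0.9, 4.6]
grip_width: 0.0238
gripper_force: 60.7
```

```bash
python3 - <<'E'
from h import *
hs()
grab('side','s10.png'); grab('top','t10.png')
a=cv2.imread('pics/t9.png');b=cv2.imread('pics/t10.png')
print(cv2.absdiff(a,b)[210:240,240:320].max(axis=(0,2)).tolist())
E
```

```text
t 20.40 off UX,EY 0.2 -27.0 depth 32.8 F out/up/left 5.8 -0.2 1.0 z [ 0.5736  0.0154 -0.819 ] q [ 0.4439  0.1767 -0.6079  2.3078  1.1311  0.1735 -1.1717]
[8, 6, 7, 13, 47, 96, 116, 130, 158, 163, 157, 150, 130, 120, 120, 119, 119, 133, 128, 128, 109, 105, 106, 101, 98, 98, 99, 95, 95, 104, 107, 118, 113, 141, 181, 147, 131, 122, 122, 126, 119, 121, 129, 138, 138, 128, 118, 117, 118, 119, 123, 128, 130, 122, 125, 118, 120, 128, 120, 170, 145, 73, 118, 148, 137, 158, 178, 183, 169, 151, 124, 90, 79, 88, 89, 62, 21, 7, 7, 6]
```

```bash
python3 -c "
import cv2,numpy as np
a=cv2.imread('pics/s10.png')[150:290,160:330];b=cv2.imread('pics/t10.png')[130:270,200:370]
cv2.imwrite('pics/c10.png',cv2.resize(np.hstack([a,b]),(800,330),interpolation=cv2.INTER_CUBIC))"
```

```text
(no output)
```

View pics/c10.png

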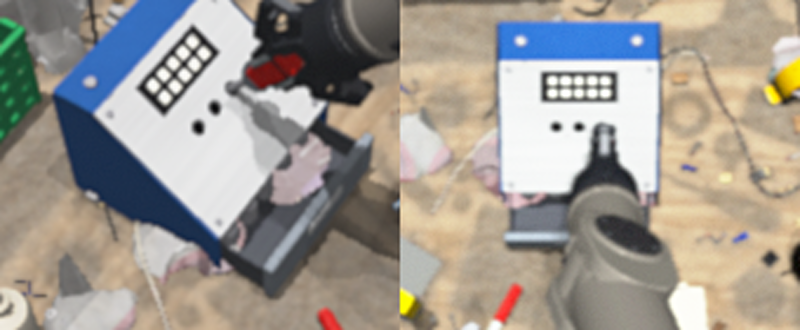

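The drawer has popped out: its front edge is visible in both views and the pin is in hole_2. Next I'll withdraw the pin and take it back to the stand.

Emit:
{"api": "apply_moves", "payload": {
  "rows": [
    [[0,0,-0.08],[0,0,0]],
    [[0,0,-0.16],[0,0,0]],
    [[0,0,-0.24],[0,0,0]],
    [[0,0,-0.32],[0,0,0]],
    [[0,0,-0.32],[0,0,0]]
  ]
}}

```text
clock: 21.12
tcp_pos: [0.4956, -0.0137, 0.2727]
orientation: [1.849, 1.9, 0.597]
contact_force: [-0.3, -0.4, -0.5]
grip_width: 0.023
gripper_force: 59.7
```

```bash
python3 - <<'E'
from h import *
hs(); pinfo()
B=None; y0=np.degrees(np.arctan2(.2857,.9583)); print(y0)
for p,r in [((.49,.12,.33),Rt(8,-12)),((.465,.29,.335),Rt(y0))]: print(p,share(p,r,B)); B=(np.array(p),r)
E
```

```text
t 21.12 off UX,EY -0.3 -28.0 depth -47.7 F out/up/left -0.2 -0.6 -0.4 z [ 0.5733  0.0138 -0.8193] q [ 0.9145 -0.0379 -0.9873  2.3058  0.0079  0.2468 -0.0624]
t 21.12 [ 0.4956 -0.0137  0.2727] z [ 0.5733  0.0138 -0.8193] y [0.8189 0.0228 0.5734] F [-0.3474 -0.4207 -0.4777] w 0.0230 gf 59.7 q [ 0.9145 -0.0379 -0.9873  2.3058  0.0079  0.2468 -0.0624]
16.601008254614072
(0.49, 0.12, 0.33) ([0.535, 0.125, -0.193], [0.128, 0.015, -0.033])
(0.465, 0.29, 0.335) ([0.687, -0.0, -0.02], [0.067, 0.005, -0.048])
```

Emit:
{"api": "apply_moves", "payload": {
  "rows": [
    [[0.535,0.125,-0.193],[0.128,0.015,-0.033]],
    [[0.535,0.125,-0.193],[0.128,0.015,-0.033]],
    [[0.535,0.125,-0.193],[0.128,0.015,-0.033]],
    [[0.535,0.125,-0.193],[0.128,0.015,-0.033]],
    [[0.535,0.125,-0.193],[0.128,0.015,-0.033]]
  ]
}}

```text
clock: 21.75
tcp_pos: [0.4895, 0.1198, 0.3284]
orientation: [1.965, 2.264, 0.235]
contact_force: [0.3, -0.4, -1.3]
grip_width: 0.0232
gripper_force: 59.7
```

Emit:
{"api": "apply_moves", "payload": {
  "rows": [
    [[0.687,0,-0.02],[0.067,0.005,-0.048]],
    [[0.687,0,-0.02],[0.067,0.005,-0.048]],
    [[0.687,0,-0.02],[0.067,0.005,-0.048]],
    [[0.687,0,-0.02],[0.067,0.005,-0.048]],
    [[0.687,0,-0.02],[0.067,0.005,-0.048]]
  ]
}}

```text
clock: 22.38
tcp_pos: [0.465, 0.2885, 0.3335]
orientation: [-1.875, -2.519, 0.006]
contact_force: [0.1, -0.6, -1.8]
grip_width: 0.0233
gripper_force: 59.6
```

```bash
python3 - <<'E'
from h import *
pinfo(); print(share((.4524,.3182,.30),Rt(16.6)))
E
```

```text
t 22.38 [0.465  0.2885 0.3335] z [-0.0035 -0.0023 -1.    ] y [ 0.9579  0.287  -0.004 ] F [ 0.12   -0.5794 -1.8374] w 0.0233 gf 59.6 q [ 0.224   0.4151 -1.1585  1.7104  0.3942  1.2832 -0.7289]
([0.128, -0.014, 0.134], [-0.001, 0.0, 0.0])
```

Emit:
{"api": "apply_moves", "payload": {
  "rows": [
    [[0.128,-0.014,0.134],[-0.001,0,0]],
    [[0.128,-0.014,0.25],[-0.001,0,0]],
    [[0.128,-0.014,0.38],[-0.001,0,0]],
    [[0.128,-0.014,0.38],[-0.001,0,0]]
  ]
}}

```text
clock: 22.88
tcp_pos: [0.4521, 0.3162, 0.2372]
orientation: [-1.878, -2.518, 0.008]
contact_force: [0.5, -0.5, -1.1]
grip_width: 0.0234
gripper_force: 59.6
```

```bash
python3 - <<'E'
from h import *
pinfo(); print(share((.4524,.3182,.22),Rt(16.6)))
s=grab('side','s11.png'); o=telemetry.get_obs(); z=R.from_rotvec(o['orientation']).as_matrix()[:,2]
print('tip',proj(s,o['tcp_pos']+z*L),'hole centre',proj(s,[.4518,.3173,.09]),proj(s,[.4529,.3132,.09]))
cv2.imwrite('pics/c11.png',cv2.resize(s['frame'][290:375,180:265,::-1],(595,595),interpolation=2))
E
```

```text
t 22.88 [0.4521 0.3162 0.2372] z [-0.0033 -0.0037 -1.    ] y [ 0.9585  0.2852 -0.0043] F [ 0.543  -0.5415 -1.0508] w 0.0234 gf 59.6 q [ 0.0983  0.5146 -1.0867  1.8186  0.5034  1.1248 -0.8754]
([0.008, 0.004, 0.069], [-0.001, 0.001, -0.0])
tip [220.0959 333.5654] hole centre [221.1095 336.2237] [221.9215 334.3988]
```

View pics/c11.png

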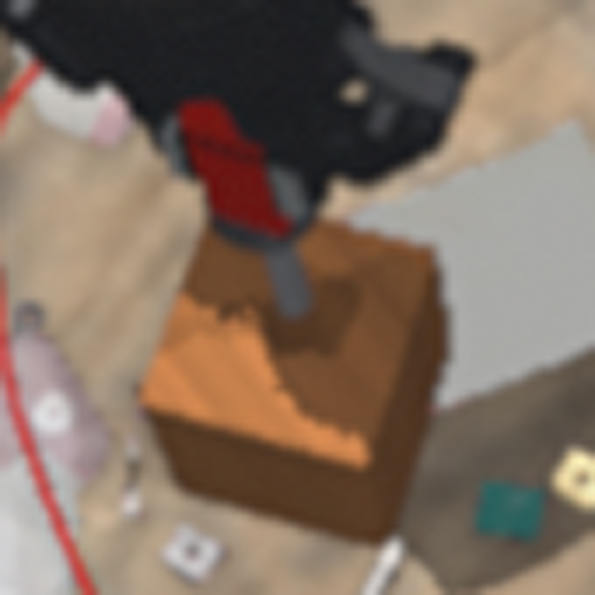

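The tip is at about (222,335) over the block's top. I'll return to the exact TCP pose at which the pin was gripped, checking force on the way down.

```bash
python3 - <<'E'
from h import *
pinfo(); print(share((.4532,.3185,.232),Rt(16.6)))
s=grab('side'); o=telemetry.get_obs(); z=R.from_rotvec(o['orientation']).as_matrix()[:,2]; b=o['tcp_pos']+z*L
for d in ([0,0,0],[.003,0,0],[0,.003,0],[0,0,-.003]): print(proj(s,b+d))
print('orig collar front check: pin home tip-of-handle centre',proj(s,[.4534,.3187,.162]),'seen 217.7 323.7')
E
```

```text
t 22.93 [0.4526 0.3177 0.2391] z [-0.0011 -0.0013 -1.    ] y [ 0.9583  0.2857 -0.0015] F [-0.3691  0.3557 -1.0723] w 0.0230 gf 59.6 q [ 0.0983  0.5133 -1.0885  1.8159  0.5029  1.1253 -0.8752]
([0.003, 0.003, 0.028], [-0.0, 0.0, -0.0])
[219.4285 333.7447]
[218.2773 332.9261]
[218.513  334.8789]
[219.5727 334.2498]
orig collar front check: pin home tip-of-handle centre [216.4945 323.7412] seen 217.7 323.7
```

Emit:
{"api": "apply_moves", "payload": {
  "rows": [
    [[0.003,0.003,0.03],[0,0,0]],
    [[0.003,0.003,0.06],[0,0,0]],
    [[0.003,0.003,0.09],[0,0,0]],
    [[0.003,0.003,0.09],[0,0,0]]
  ]
}}

```text
clock: 23.48
tcp_pos: [0.4521, 0.3207, 0.2163]
orientation: [-1.873, -2.521, 0.001]
contact_force: [0.5, -0.3, 0.4]
grip_width: 0.0229
gripper_force: 59.6
```

```bash
python3 - <<'E'
from h import *
pinfo(); print(share((.4534,.3187,.141),Rt(16.6)))
E
```

```text
t 23.48 [0.4521 0.3207 0.2163] z [-0.0012  0.     -1.    ] y [ 0.9574  0.2887 -0.0011] F [ 0.5263 -0.2654  0.43  ] w 0.0229 gf 59.6 q [ 0.0755  0.5401 -1.0685  1.8364  0.5325  1.0887 -0.8999]
([-0.009, 0.003, 0.301], [-0.0, -0.0, 0.001])
```

Emit:
{"api": "apply_moves", "payload": {
  "rows": [
    [[-0.006,0.003,0.02],[0,0,0]],
    [[-0.006,0.003,0.06],[0,0,0]],
    [[-0.006,0.003,0.1],[0,0,0]],
    [[-0.006,0.003,0.1],[0,0,0]]
  ]
}}

```text
clock: 23.98
tcp_pos: [0.4531, 0.3193, 0.1909]
orientation: [-1.873, -2.521, 0.002]
contact_force: [0.4, -0.2, -0.6]
grip_width: 0.0237
gripper_force: 59.6
```

```bash
python3 - <<'E'
from h import *
pinfo(); print(share((.4534,.3187,.141),Rt(16.6)))
E
```

```text
t 23.98 [0.4531 0.3193 0.1909] z [-0.0018 -0.0003 -1.    ] y [ 0.9574  0.2887 -0.0018] F [ 0.3907 -0.223  -0.6449] w 0.0237 gf 59.6 q [ 0.0579  0.5688 -1.044   1.8596  0.5656  1.0486 -0.9232]
([-0.003, 0.001, 0.2], [-0.001, -0.0, 0.001])
```

Emit:
{"api": "apply_moves", "payload": {
  "rows": [
    [[-0.002,0,0.05],[0,0,0]],
    [[-0.002,0,0.1],[0,0,0]],
    [[-0.002,0,0.15],[0,0,0]],
    [[-0.002,0,0.19],[0,0,0]],
    [[-0.002,0,0.19],[0,0,0]]
  ]
}}

```text
clock: 24.6
tcp_pos: [0.4533, 0.3191, 0.1436]
orientation: [-1.873, -2.521, 0.002]
contact_force: [-0.5, -0.3, -0.1]
grip_width: 0.0233
gripper_force: 59.6
```

Emit:
{"api": "apply_moves", "payload": {
  "rows": [
    [[0,0,0.008],[0,0,0]],
    [[0,0,0.012],[0,0,0]],
    [[0,0,0.012],[0,0,0]]
  ]
}}

```text
clock: 24.98
tcp_pos: [0.4538, 0.3194, 0.1417]
orientation: [-1.874, -2.521, -0.001]
contact_force: [-0.5, 0.4, -2.1]
grip_width: 0.0233
gripper_force: 59.6
```

```bash
python3 - <<'E'
from h import *
pinfo(); print(share((.4534,.3187,.139),Rt(16.6)))
E
```

```text
t 24.98 [0.4538 0.3194 0.1417] z [ 0.0002  0.0009 -1.    ] y [0.9575 0.2883 0.0005] F [-0.4991  0.3764 -2.075 ] w 0.0233 gf 59.6 q [ 0.0164  0.6264 -0.9913  1.8986  0.6364  0.9697 -0.9778]
([-0.002, -0.003, 0.011], [0.0, -0.0, 0.001])
```

Emit:
{"api": "apply_moves", "payload": {
  "rows": [
    [[0,-0.001,0.006],[0,0,0]],
    [[0,-0.001,0.012],[0,0,0]],
    [[0,-0.001,0.012],[0,0,0]]
  ]
}}

```text
clock: 25.35
tcp_pos: [0.4535, 0.3194, 0.1387]
orientation: [-1.874, -2.521, -0.001]
contact_force: [1.1, -0.6, 0.3]
grip_width: 0.0236
gripper_force: 59.8
```

Emit:
{"api": "apply_moves", "payload": {
  "rows": [
    [[0,0,0],[0,0,0]],
    [[0,0,0],[0,0,0]],
    [[0,0,0],[0,0,0]],
    [[0,0,0],[0,0,0]],
    [[0,0,0],[0,0,0]]
  ],
  "jaw": 1
}}

```text
clock: 25.98
tcp_pos: [0.4535, 0.3193, 0.1386]
orientation: [-1.873, -2.521, -0.001]
contact_force: [0.1, 0.7, -0.2]
grip_width: 0.0855
gripper_force: 0.0
```

```bash
python3 - <<'E'
from h import *
pinfo()
E
```

```text
t 25.98 [0.4535 0.3193 0.1386] z [-0.0001  0.0008 -1.    ] y [0.9575 0.2885 0.0001] F [ 0.0818  0.6626 -0.1528] w 0.0855 gf 0.0 q [ 0.0137  0.63   -0.988   1.9014  0.6407  0.9648 -0.9815]
```

Emit:
{"api": "apply_moves", "payload": {
  "rows": [
    [[0,0,-0.1],[0,0,0]],
    [[0,0,-0.3],[0,0,0]],
    [[0,0,-0.5],[0,0,0]],
    [[0,0,-0.66],[0,0,0]],
    [[0,0,-0.66],[0,0,0]]
  ]
}}

```text
clock: 26.6
tcp_pos: [0.4543, 0.3207, 0.3068]
orientation: [1.873, 2.52, 0.01]
contact_force: [0.3, 0.1, -0.4]
grip_width: 0.0853
gripper_force: 0.0
```

```bash
python3 - <<'E'
from h import *
pinfo(); B=None
s=grab('side','s12.png')
for p,r in [((.465,.16,.29),Rt(9)),((.4835,.014,.2),Rt(YS))]: print(p,share(p,r,B)); B=(np.array(p),r)
cv2.imwrite('pics/c12.png',cv2.resize(s['frame'][180:375,170:330,::-1],(640,780))[:, :][::1][0:780])
b=cv2.imread('pics/c12.png'); cv2.imwrite('pics/c12.png',cv2.resize(b,(480,585)))
E
```

```text
t 26.60 [0.4543 0.3207 0.3068] z [ 0.0047  0.0041 -1.    ] y [0.9575 0.2884 0.0057] F [ 0.3106  0.078  -0.3891] w 0.0853 gf 0.0 q [ 0.1402  0.4492 -1.1388  1.734   0.4328  1.2332 -0.8142]
(0.465, 0.16, 0.29) ([-0.624, -0.142, 0.058], [0.001, -0.0, 0.043])
(0.4835, 0.014, 0.2) ([-0.588, -0.018, 0.36], [0.0, 0.0, 0.041])
```

View pics/c12.png

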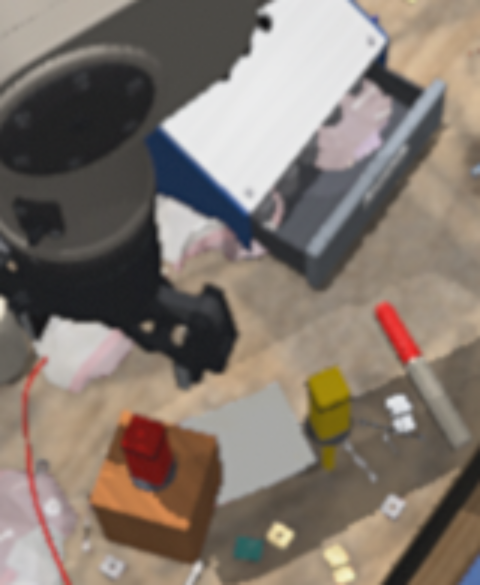

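The pin is home upright in its stand, at (146,455) in the crop. The drawer stands out, with its wall top running from about (317,245) to (437,88) in the crop.

Emit:
{"api": "apply_moves", "payload": {
  "rows": [
    [[-0.624,-0.142,0.058],[0,0,0.043]],
    [[-0.624,-0.142,0.058],[0,0,0.043]],
    [[-0.624,-0.142,0.058],[0,0,0.043]],
    [[-0.624,-0.142,0.058],[0,0,0.043]]
  ],
  "jaw": -0.3
}}

```text
clock: 27.15
tcp_pos: [0.4644, 0.1555, 0.2869]
orientation: [-2.046, -2.382, 0.005]
contact_force: [0.3, -0.4, 0.6]
grip_width: 0.0301
gripper_force: 0.0
```

Emit:
{"api": "apply_moves", "payload": {
  "rows": [
    [[-0.588,-0.018,0.1],[0,0,0.041]],
    [[-0.588,-0.018,0.2],[0,0,0.041]],
    [[-0.588,-0.018,0.36],[0,0,0.041]],
    [[-0.588,-0.018,0.36],[0,0,0.041]]
  ]
}}

```text
clock: 27.65
tcp_pos: [0.4803, 0.0118, 0.1947]
orientation: [-2.187, -2.245, 0.008]
contact_force: [0.1, 0.4, 0.6]
grip_width: 0.03
gripper_force: 0.0
```

```bash
python3 - <<'E'
from h import *
pinfo()
s=grab('side','s13.png');t=grab('top','t13.png')
for p in((275.7,261.7),(315.7,209.3)): print(onz(s,p,.065))
g=cv2.cvtColor(t['frame'],cv2.COLOR_RGB2GRAY)
O=np.array([.6235,.0178,0])
for yl in(.085,.075,-.06,-.075):
    P=[O+EX*x+EY*yl+[0,0,.065] for x in np.arange(-.165,-.10,.003)]
    out=[]
    for f in(t,s):
        gg=cv2.cvtColor(f['frame'],cv2.COLOR_RGB2GRAY); out.append([int(cv2.getRectSubPix(gg,(1,1),tuple(map(float,proj(f,p))))[0,0]) for p in P])
    print(yl,'top',out[0]); print('   side',out[1])
E
```

```text
t 27.65 [0.4803 0.0118 0.1947] z [-0.0087  0.0011 -1.    ] y [ 0.9996  0.0261 -0.0087] F [0.129  0.4308 0.5625] w 0.0300 gf 0.0 q [ 0.6977  0.4172 -1.0305  2.0155  0.4345  0.9571 -0.5304]
[0.4688 0.1001 0.065 ]
[ 0.4729 -0.072   0.065 ]
0.085 top [99, 78, 75, 118, 178, 203, 189, 144, 107, 102, 106, 111, 108, 106, 104, 101, 104, 131, 167, 184, 183, 180]
   side [70, 70, 82, 126, 161, 166, 152, 108, 93, 95, 99, 103, 103, 104, 102, 90, 95, 148, 157, 106, 82, 94]
0.075 top [93, 74, 71, 118, 180, 205, 192, 148, 111, 109, 118, 123, 124, 123, 123, 121, 124, 145, 185, 208, 212, 207]
   side [71, 69, 79, 122, 159, 165, 150, 110, 93, 95, 95, 95, 98, 99, 101, 89, 66, 75, 120, 145, 119, 103]
-0.06 top [153, 154, 156, 156, 159, 160, 161, 162, 164, 165, 166, 168, 171, 168, 169, 170, 172, 172, 172, 173, 175, 174]
   side [67, 67, 69, 80, 90, 91, 80, 58, 50, 48, 46, 56, 72, 79, 70, 58, 66, 90, 118, 138, 134, 129]
-0.075 top [165, 165, 166, 167, 169, 168, 169, 170, 173, 170, 170, 172, 171, 174, 173, 175, 174, 176, 174, 175, 175, 174]
   side [107, 72, 74, 110, 144, 155, 140, 90, 47, 41, 32, 30, 29, 32, 45, 59, 65, 60, 49, 49, 47, 44]
```

```bash
python3 - <<'E'
from h import *
pinfo(); print(share((.4731,.0136,.11),Rt(YS)))
E
```

```text
t 27.75 [0.4829 0.0156 0.1987] z [-0.0013  0.0026 -1.    ] y [ 0.9995  0.0307 -0.0012] F [0.3625 0.0416 0.8794] w 0.0296 gf 0.0 q [ 0.6963  0.4132 -1.0363  2.0108  0.4325  0.9577 -0.5298]
([-0.008, -0.039, 0.355], [-0.0, -0.001, 0.001])
```

Emit:
{"api": "apply_moves", "payload": {
  "rows": [
    [[-0.006,-0.041,0.1],[0,0,0]],
    [[-0.006,-0.041,0.2],[0,0,0]],
    [[-0.006,-0.041,0.3],[0,0,0]],
    [[-0.006,-0.041,0.36],[0,0,0]],
    [[-0.006,-0.041,0.36],[0,0,0]],
    [[-0.006,-0.041,0.36],[0,0,0]]
  ]
}}

```text
clock: 28.5
tcp_pos: [0.4737, 0.0128, 0.1098]
orientation: [2.188, 2.254, 0.003]
contact_force: [-0.2, -0.6, -0.7]
grip_width: 0.0298
gripper_force: 0.0
```

```bash
python3 - <<'E'
from h import *
pinfo(); print(share((.4733,.0136,.062),Rt(YS)))
s=grab('side','s14.png'); P=telemetry.get_obs()['tcp_pos']; print(proj(s,[P[0],P[1],.085]),proj(s,[.4736,.0136,.065]))
cv2.imwrite('pics/c14.png',cv2.resize(s['frame'][180:300,230:350,::-1],(600,600),interpolation=2))
E
```

```text
t 28.50 [0.4737 0.0128 0.1098] z [ 0.0016  0.0011 -1.    ] y [0.9996 0.0294 0.0016] F [-0.2482 -0.6311 -0.6536] w 0.0298 gf 0.0 q [ 0.5919  0.5253 -0.9214  2.1049  0.5951  0.7915 -0.6726]
([0.003, -0.002, 0.191], [0.001, -0.0, 0.0])
[295.9339 229.2322] [295.4709 233.9717]
```

View pics/c14.png

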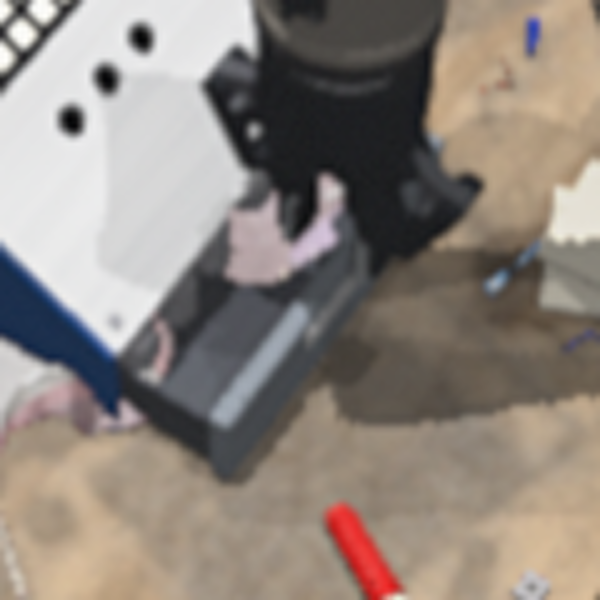

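The fingers straddle the drawer wall, so I'm lowering with force checks.

Emit:
{"api": "apply_moves", "payload": {
  "rows": [
    [[0.003,-0.002,0.03],[0,0,0]],
    [[0.003,-0.002,0.06],[0,0,0]],
    [[0.003,-0.002,0.1],[0,0,0]],
    [[0.003,-0.002,0.1],[0,0,0]]
  ]
}}

```text
clock: 29.05
tcp_pos: [0.4717, 0.0128, 0.0828]
orientation: [-2.188, -2.252, 0.001]
contact_force: [0.0, -0.5, -0.0]
grip_width: 0.0297
gripper_force: 0.0
```

Emit:
{"api": "apply_moves", "payload": {
  "rows": [
    [[0,0,0.02],[0,0,0]],
    [[0,0,0.05],[0,0,0]],
    [[0,0,0.08],[0,0,0]],
    [[0,0,0.08],[0,0,0]]
  ]
}}

```text
clock: 29.55
tcp_pos: [0.4719, 0.0128, 0.0631]
orientation: [-2.188, -2.252, 0.001]
contact_force: [-0.8, 0.7, -0.2]
grip_width: 0.0303
gripper_force: 0.0
```

Emit:
{"api": "apply_moves", "payload": {
  "rows": [
    [[0,0,0],[0,0,0]],
    [[0,0,0],[0,0,0]],
    [[0,0,0],[0,0,0]]
  ],
  "jaw": -1,
  "newtons": 40
}}

```text
clock: 29.92
tcp_pos: [0.4727, 0.013, 0.064]
orientation: [-2.189, -2.253, -0.002]
contact_force: [1.0, 0.0, -0.5]
grip_width: 0.0114
gripper_force: 42.2
```

```bash
python3 - <<'E'
from h import *
pinfo(); o=telemetry.get_obs(); print(share(o['tcp_pos']-.05*EX,R.from_rotvec(o['orientation'])))
E
```

```text
t 29.93 [0.4727 0.013  0.064 ] z [ 0.0005  0.0011 -1.    ] y [0.9996 0.0288 0.0006] F [ 0.9598  0.0121 -0.4973] w 0.0114 gf 42.2 q [ 0.5252  0.594  -0.8449  2.1316  0.6923  0.7134 -0.7569]
([0.0, -0.2, -0.0], [0.0, 0.0, 0.0])
```

Emit:
{"api": "apply_moves", "payload": {
  "rows": [
    [[0,-0.03,0],[0,0,0]],
    [[0,-0.06,0],[0,0,0]],
    [[0,-0.09,0],[0,0,0]],
    [[0,-0.12,0],[0,0,0]],
    [[0,-0.12,0],[0,0,0]]
  ]
}}

```text
clock: 30.55
tcp_pos: [0.4413, 0.0121, 0.064]
orientation: [-2.188, -2.253, 0.001]
contact_force: [-1.3, 1.1, 4.8]
grip_width: 0.011
gripper_force: 43.0
```

Emit:
{"api": "apply_moves", "payload": {
  "rows": [
    [[0,-0.016,0],[0,0,0]],
    [[0,-0.032,0],[0,0,0]],
    [[0,-0.032,0],[0,0,0]]
  ]
}}

```text
clock: 30.92
tcp_pos: [0.4347, 0.0119, 0.064]
orientation: [-2.189, -2.253, -0.002]
contact_force: [3.1, 0.6, 3.2]
grip_width: 0.0113
gripper_force: 42.8
```

```bash
python3 - <<'E'
from h import *
pinfo()
E
```

```text
t 30.93 [0.4347 0.0119 0.064 ] z [ 0.0008  0.0012 -1.    ] y [0.9996 0.0288 0.0009] F [3.1198 0.5808 3.1585] w 0.0113 gf 42.8 q [ 0.5441  0.5486 -0.8585  2.2154  0.6906  0.6664 -0.7821]
```

Emit:
{"api": "apply_moves", "payload": {
  "rows": [
    [[0,-0.008,0],[0,0,0]],
    [[0,-0.012,0],[0,0,0]],
    [[0,-0.012,0],[0,0,0]]
  ]
}}

```text
clock: 31.3
tcp_pos: [0.4346, 0.0119, 0.064]
orientation: [2.189, 2.251, 0.009]
contact_force: [12.4, 1.8, -11.7]
grip_width: 0.0112
gripper_force: 40.8
```

```bash
python3 - <<'E'
from h import *
pinfo()
E
```

```text
t 31.30 [0.4346 0.0119 0.064 ] z [ 0.0052  0.0031 -1.    ] y [0.9996 0.0282 0.0053] F [ 12.3972   1.8352 -11.6905] w 0.0112 gf 40.8 q [ 0.5455  0.5463 -0.8582  2.2186  0.6926  0.6599 -0.7839]
```

Emit:
{"api": "apply_moves", "payload": {
  "rows": [
    [[0,0.008,0],[0,0,0]],
    [[0,0.008,0],[0,0,0]]
  ]
}}

```text
clock: 31.55
tcp_pos: [0.4346, 0.0119, 0.064]
orientation: [2.189, 2.253, 0.004]
contact_force: [6.7, 0.8, -2.4]
grip_width: 0.0111
gripper_force: 42.2
```

Emit:
{"api": "apply_moves", "payload": {
  "rows": [
    [[0,0,0],[0,0,0]],
    [[0,0,0],[0,0,0]],
    [[0,0,0],[0,0,0]],
    [[0,0,0],[0,0,0]]
  ],
  "jaw": -0.3
}}

```text
clock: 32.05
tcp_pos: [0.433, 0.0116, 0.0637]
orientation: [-2.189, -2.253, 0.0]
contact_force: [0.6, 0.5, 0.6]
grip_width: 0.0299
gripper_force: 0.0
```

Emit:
{"api": "apply_moves", "payload": {
  "rows": [
    [[0,0,-0.05],[0,0,0]],
    [[0,0,-0.12],[0,0,0]],
    [[0,0,-0.24],[0,0,0]],
    [[0,0,-0.45],[0,0,0]],
    [[0,0,-0.65],[0,0,0]],
    [[0,0,-0.65],[0,0,0]],
    [[0,0,-0.65],[0,0,0]]
  ]
}}

```text
clock: 32.92
tcp_pos: [0.433, 0.0113, 0.2263]
orientation: [-2.19, -2.253, 0.0]
contact_force: [0.4, 0.4, 0.2]
grip_width: 0.0302
gripper_force: 0.0
```

```bash
python3 - <<'E'
from h import *
pinfo()
s=grab('side','s15.png');t=grab('top','t15.png'); s0=cv2.imread('pics/side0.png')
O=np.array([.6235,.0178,0])
xs=np.arange(-.215,-.16,.003)
for f,n in((s,'s'),(t,'t')):
    gg=cv2.cvtColor(f['frame'],cv2.COLOR_RGB2GRAY)
    for yl in(.085,-.08): print(n,yl,[(int(x*1e3),int(cv2.getRectSubPix(gg,(1,1),tuple(map(float,proj(f,O+EX*x+EY*yl+[0,0,.065]))))[0,0])) for x in xs])
# jar & glue & red handle unchanged vs first picture
for nm,(x0,y0,x1,y1) in(('jar',(350,135,385,180)),('glue',(145,265,185,310)),('pin',(205,312,240,345))):
    print(nm,cv2.absdiff(s0[y0:y1,x0:x1,::-1],s['frame'][y0:y1,x0:x1]).mean())
E
```

```text
t 32.92 [0.433  0.0113 0.2263] z [-0.0003 -0.0001 -1.    ] y [ 0.9996  0.0284 -0.0003] F [0.3504 0.3513 0.2495] w 0.0302 gf 0.0 q [ 0.8382  0.2831 -1.135   2.0832  0.3142  0.9602 -0.4369]
s 0.085 [(-215, 102), (-212, 86), (-209, 77), (-206, 71), (-203, 71), (-199, 73), (-196, 103), (-193, 152), (-190, 168), (-187, 160), (-184, 124), (-181, 98), (-178, 103), (-175, 105), (-172, 106), (-169, 104), (-166, 105), (-163, 106), (-160, 105)]
s -0.08 [(-215, 162), (-212, 171), (-209, 178), (-206, 180), (-203, 165), (-199, 104), (-196, 97), (-193, 145), (-190, 160), (-187, 156), (-184, 141), (-181, 117), (-178, 77), (-175, 50), (-172, 70), (-169, 84), (-166, 79), (-163, 79), (-160, 112)]
t 0.085 [(-215, 136), (-212, 142), (-209, 141), (-206, 125), (-203, 106), (-199, 83), (-196, 92), (-193, 145), (-190, 194), (-187, 198), (-184, 166), (-181, 118), (-178, 97), (-175, 100), (-172, 101), (-169, 100), (-166, 101), (-163, 101), (-160, 101)]
t -0.08 [(-215, 170), (-212, 172), (-209, 173), (-206, 172), (-203, 170), (-199, 172), (-196, 170), (-193, 171), (-190, 170), (-187, 169), (-184, 169), (-181, 168), (-178, 168), (-175, 167), (-172, 165), (-169, 165), (-166, 165), (-163, 164), (-160, 162)]
jar 7.612910052910053
glue 11.817222222222222
pin 11.115728715728716
```

```bash
python3 - <<'E'
import cv2,numpy as np
for a,b,rs in(('side0','s15',dict(jar=(350,135,385,182),glue=(145,262,185,312),pin=(205,312,240,345))),('top0','t15',dict(jar=(360,222,398,256),glue=(170,160,195,188),pin=(155,218,185,245)))):
    A,B=cv2.imread(f'pics/{a}.png'),cv2.imread(f'pics/{b}.png')
    for k,(x0,y0,x1,y1) in rs.items():
        r=[]
        for I in(A,B):
            c=I[y0:y1,x0:x1].astype(int)
            m=c.max(2)<60 if k=='jar' else ((c[...,2]-c[...,1]>70)&(c[...,1]<60)) if k=='pin' else (np.ptp(c,axis=2)<28)&(c.min(2)>120)
            ys,xs=np.nonzero(m); r.append((len(xs),round(xs.mean()+x0,1),round(ys.mean()+y0,1)) if len(xs) else 0)
        print(a,k,r)
E
```

```text
side0 jar [(738, np.float64(366.0), np.float64(159.6)), (613, np.float64(365.5), np.float64(161.7))]
side0 glue [(442, np.float64(165.0), np.float64(284.6)), (515, np.float64(164.5), np.float64(284.9))]
side0 pin [(214, np.float64(218.6), np.float64(328.6)), (232, np.float64(218.4), np.float64(329.3))]
top0 jar [(290, np.float64(376.5), np.float64(240.0)), (261, np.float64(376.0), np.float64(240.3))]
top0 glue [(229, np.float64(182.1), np.float64(171.3)), (237, np.float64(182.2), np.float64(171.0))]
top0 pin [(90, np.float64(168.4), np.float64(230.2)), (82, np.float64(168.2), np.float64(230.4))]
```

The jar, the glue bottle and the pin are all where they started (the jar's side-view change is partly arm cover). The drawer is at its stop, 0.10 m out, so I'm handing in.

```bash
python3 -c "
from bench import job
print(job.hand_in())"
```

```text
the job is handed in; nothing more can be done
None
```

The job is handed in: the latch was behind the right-hand hole (hole_2), the pin is back upright in its stand, the drawer is out to its stop (about 0.10 m), and the jar and glue bottle are where they were.

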